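Load and clamp the weld fixture

ROBOT

A 6-joint arm with a two-finger parallel gripper is mounted at the origin on the work surface. World frame = base frame: x ahead of the robot, y to its left, z up, the work surface at z = 0. Lengths are in mm, angles in rad, forces in N, time in s.
With the tool pointing down it reaches from about 375 to 975 mm from the base axis. Payload 3.8 kg.
Tool frame: the origin (TCP) lies at the very end of the fingers, on their centre line; the grasp point (between the pads) lies pinch_z behind it (pinch_z is the distance from the TCP to the grasp point, in mm); z points along the fingers, y is the line along which they close (so a half turn about z gives the same grasp; the last joint's range is limited). The gripper opens to 85 mm and grips with 20 to 120 N. Pads are 22 mm wide; open, the fingers measure 114 mm over their backs; the gripper's body (76 mm by 85 mm) begins 54 mm behind the grasp point. The pads swing forward as they close: fully open they stand 13 mm farther back than shut.
Start: joints at [1.131, 0.264, 1.604, -0, 1.274, -0.037], TCP at [264.594, 620.973, 231.28] pointing down, gripper open.
Joint ranges: [-2.63, 2.63], [-0.94, 2.18], [0.31, 2.57], [-1.31, 4.45], [0, 2.66], [-2.55, 2.55]. Speed limits (rad/s): [2.57, 2.57, 3.14, 3.14, 3.14, 3.14].

INTERFACE

Orientations are given as [roll, pitch, yaw] about the fixed x, y, z axes, in that order (R = Rz(yaw) Ry(pitch) Rx(roll)).
In Python, from rig import * gives the robot as it stands.
- The arm moves only by the tool carry_out, never from a script. Its arguments are lists of equal length, an entry for each row: "slide": the shift along the world's x, y, z in cm, a list of three; "twist": the turn, a rotation vector about the world's x, y, z in degrees, a list of three; "claw": the opening in per cent of the stroke, from 0 (shut) to 100 (fully open). A call has 1 to 5 rows; each row shifts and turns the commanded pose from where the row before left it; what a row does not reach is not made up. A row lasts 1/8 s, in which the tool goes at most 62.5 mm and 10.7 degrees, less where a joint would pass 70% of its speed; a pose out of reach is approached as far as the arm can. A call is refused whole if a number of a shift passes 6.25 or a number of a turn 10.7, either way. A call with a gripper value outside its range is refused whole. The fingers move at their own pace and stop on an object; "newtons" is the grip in N (left out, the last holds). Time passes only in rows, so rows that do not move let the fingers close. It gives the time, the measured TCP pose, the force, the opening and the grip force at its end, in the units of the state.
- sense(): the state, without advancing time (a new reading comes with each control period).
- grab_frame(name): name is "scene" or "top"; returns (picture, depth): 420x560x3 uint8, red, green, blue; 420x560 float32, mm along the optical axis (not along the pixel's ray), 0 where there is no reading.
- camera_model(name): a dict with "K" (3x3 intrinsics, pixels), "dist" ([k1, k2, p1, p2, k3] as OpenCV has them; the pictures are not rectified), "camera_from_world" (4x4, takes a point from world to camera coordinates). Camera axes: x right, y down, z forward; pixel columns grow to the right and rows downward; lengths in mm; the calibration is good to about 2 mm. A picture is of the moment at which its call begins. camera_model takes no time and is no camera call.
- close_job(): hands the job in; it is judged then, once.
The state is a dict: "time": time; "qpos": joint angles; "dq": joint speeds; "effort": joint torques, N m; "ee_pos": TCP position; "tool_rot": TCP orientation; "wrist_force": force on the tool from outside, world axes, zero at the start; "ft_torque": the same for the moment, N m; "opening": opening from 0.0 (shut) to 1.0 (fully open); "finger_force": force on a finger pad.
Only numpy, scipy, OpenCV 4.12 (cv2) and the standard library are available. Lean on these libraries where they do the work, as an engineer would, in place of code of your own. Each camera call takes 0.05 s, during which the arm holds its last target. There are 200 camera calls.

TASK

Open the weld fixture by backing its left-hand-threaded clamp nut off to about the end of its travel (it loosens clockwise, against habit), then take every box-section stub off the free-spinning turntable and rock each into a pocket of its own, fully home and flat on the pocket floor, upright. When all are in, turn the nut back the other way through well over half of its travel so that the jaw grips them, and leave the hammer, spray bottle, jar and tape measure where they are.

Things in the scene. Friction and masses are not known exactly. Their poses are not given: they have to be found in the camera images.
- nut_grip (a point): The clamp nut's red bar grip, 56 mm long, 12 mm wide, 28 mm tall (35 to 63 mm above the bench), a white mark at one end; it turns about an upright axis through this point, 53 mm above the bench. This point's x axis runs along the bar, z up. Below it are a brass collar 34 mm across and a grey housing 50 mm square.
- clamp_nut (a joint): Angle of the clamp nut, rad. LEFT-HAND thread: grows as the nut is turned CLOCKWISE seen from above (loosening). Hard stops at 0 (tight) and 5.0 (fully backed off); starts at 0 to 0.3, so turned the wrong way it soon stops dead. Turns stiffly (about 0.1 N m), stays where it is left, never comes off. Turned back to 2.2 or less it grips the stubs well enough.
- jaw (a joint): Travel of the long steel jaw, m: 0 with the nut at 0 (pockets 35.6 mm wide), growing in step with the nut to 0.006 with the nut at 5.0 (pockets 41.6 mm wide). Stubs go in only when the nut is nearly backed off (over about 4.6). Turned back on loaded stubs the sprung jaw touches them at a nut angle of about 3.7 and grips harder below that, without stopping the nut.
- pocket0 (a point): One of three equal pockets. The point is the centre of its floor, 12 mm above the bench. x points across the pocket from the jaw to the fixed blue wall (41.6 mm when open), y along pocket and row (51.6 mm), z up. Walls and jaw rise 10 mm above the floor, wall and jaw with a 3 mm lead-in bevel; blue dividers are 12.4 mm thick; pockets lie 64 mm apart along y. The nut's axis is 105 mm to the -x side of the middle pocket.
- pocket1 (a point): The middle pocket, as pocket0.
- pocket2 (a point): The third pocket, as pocket0.
- disc_centre (a point): Centre of the top face of the steel turntable disc, 300 mm across, top 42 mm above the bench. The disc spins freely about its upright axis at a light touch; the stubs ride on it.
- stub0_mid (a point): A capped box-section stub: a bare metal block 40 mm (its x) by 50 mm (y) by 36 mm tall (z), edges rounded 2 mm, about 180 g, a copper-coloured weld line round its top; this point is its centre, 18 mm above its underside. Starts upright on the turntable. All are alike; any fits any pocket, either way round. None from the start if absent (two or three are present).
- stub1_mid (a point): Another stub, as stub0_mid; it too may be absent.
- stub2_mid (a point): Another stub, as stub0_mid; it too may be absent.
- hammer: A hammer lying at the far side of the bench, a bystander. Origin under its middle.
- spray: A spray bottle 52 mm across, 150 mm tall, a bystander. Origin under its centre.
- tip_jar: A jar 60 mm across, 70 mm tall, a bystander. Origin under its centre.
- tape: A yellow tape measure, about 60 by 35 by 55 mm, a bystander. Origin under its centre.
Things that resemble listed ones, but are neither listed nor needed, are in the scene too. What is shaped like the part that bears stub1_mid but red is not meant.

How it is judged:
By the outcome, as a careful person would: the job done as asked, in the order asked, and still so for the second after the job is handed in, with the robot touching nothing.
Of stub0, stub1, stub2 only 2 to 3 are there at a start; the rules pass over those that are not, and their reading is None.
At some moment in a run one of stub0, stub1, stub2 may be knocked a few centimetres aside while the robot is not near it.
It also fails if it takes over 210 s, if anything falls off the work surface, if the arm or the gripper's body presses on something with over 40 N, if the wrist force passes 120 N, or if a joint passes its speed limit or range.

## Working session

There is one attempt and no reset: what is moved stays moved. The work goes in short steps, Python scripts to look and compute and a tool call to move; the robot and the scene stay as the last step left them, time stands still between calls to the robot, and variables do not carry over. Pictures are saved under pics/ and viewed, at most 14 in all, crops included, and the job is handed in when it is done.

Besides the shell and the picture viewer there is one more tool, called by a JSON object that holds its "api" and its "payload", one argument or row to a line. carry_out: Moves the arm, as the interface text tells. Its arguments: {"type":"object","properties":{"slide":{"type":"array"},"twist":{"type":"array"},"claw":{"type":"array"},"newtons":{"type":"number"}},"required":["slide","twist","claw"]}

```bash
ls; mkdir -p pics; cat > h.py <<'E'
from rig import *
import numpy as np, cv2
def look(n,tag):
    im,d=grab_frame(n); cv2.imwrite(f'pics/{tag}.png',im[:,:,::-1]); np.savez(f'pics/{tag}.npz',im=im,d=d,T=camera_model(n)['camera_from_world']); return im,d
def ray(n,uv,T=None):
    m=camera_model(n); T=np.array(m['camera_from_world']) if T is None else T
    p=cv2.undistortPoints(np.array(uv,float).reshape(-1,1,2),np.array(m['K']),np.array(m['dist'])).reshape(-1,2)
    d=np.c_[p,np.ones(len(p))]@T[:3,:3]; c=-T[:3,:3].T@T[:3,3]
    return c,d
def onz(n,uv,z,T=None):
    c,d=ray(n,uv,T); return c+d*((z-c[2])/d[:,2])[:,None]
def wpts(n,im,d,T=None):
    h,w=d.shape; v,u=np.mgrid[:h,:w]; c,r=ray(n,np.c_[u.ravel(),v.ravel()],T)
    return (c+r*d.reshape(-1,1)).reshape(h,w,3)
def tri(uv1,uv2,n1='scene',n2='top'):
    c1,d1=ray(n1,[uv1]);c2,d2=ray(n2,[uv2]);d1=d1[0];d2=d2[0]
    s=np.linalg.lstsq(np.c_[d1,-d2],c2-c1,rcond=None)[0]; a=c1+s[0]*d1;b=c2+s[1]*d2
    return (a+b)/2,np.linalg.norm(a-b)
E
python3 - <<'E'
from h import *
for n in('scene','top'):
    look(n,n+'0'); m=camera_model(n); T=np.array(m['camera_from_world']); print(n,m['K'],m['dist'],-T[:3,:3].T@T[:3,3],T[:3,:3].round(2))
print(sense())
E
```

```text
pics
scene [[540.50232578   0.         279.79087336]
 [  0.         540.50232578 212.62895669]
 [  0.           0.           1.        ]] [-0.07789263  0.          0.          0.          0.        ] [1307.73862283  781.57795148 1385.02685426] [[-0.68  0.73 -0.02]
 [ 0.57  0.51 -0.64]
 [-0.46 -0.45 -0.76]]
top [[483.10025077   0.         272.95866018]
 [  0.         483.10025077 211.48394265]
 [  0.           0.           1.        ]] [-0.1115018  0.         0.         0.         0.       ] [ 198.17901278   24.24076043 1587.09226115] [[-0.04 -1.   -0.  ]
 [-0.98  0.04 -0.2 ]
 [ 0.2  -0.01 -0.98]]
{'time': 0.1, 'qpos': array([ 1.13109591e+00,  2.64734445e-01,  1.60524233e+00,  3.23126438e-05,
        1.27369192e+00, -3.68970480e-02]), 'dq': array([-0.00019257,  0.00043857, -0.00288366, -0.00019595,  0.00101972,
        0.00090659]), 'effort': array([ 4.61293675e-04, -5.16706645e+01, -3.68590629e+01, -8.19241268e-05,
        6.20525389e-03, -2.05960833e-05]), 'ee_pos': array([264.30833885, 620.38401746, 230.04571152]), 'tool_rot': array([-3.13951916e+00, -1.07438898e-04,  2.73877969e+00]), 'wrist_force': array([ 0.15927726, -0.45729182, -0.53540574]), 'ft_torque': array([-0.0081989 , -0.00789582,  0.04426279]), 'finger_force': 0.0, 'opening': 1.0029369235289443}
```

View pics/scene0.png

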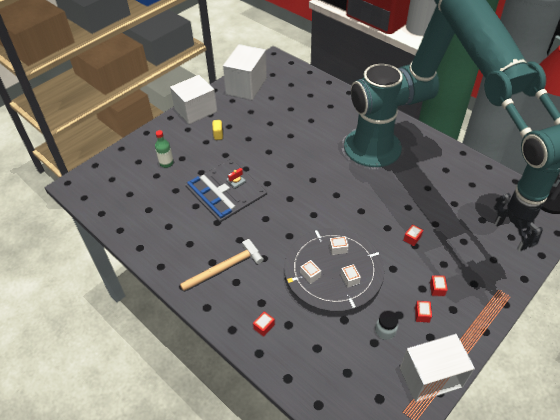

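View pics/top0.png

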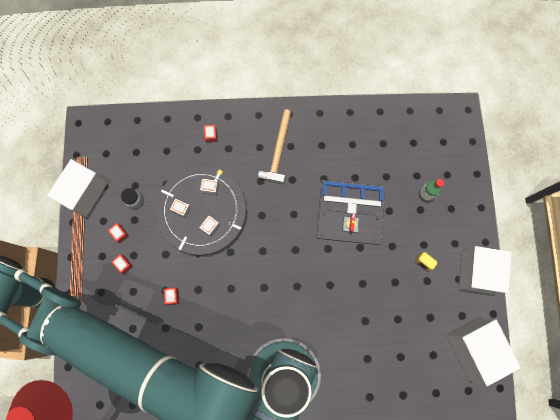

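Scene: three bare stubs on the disc (scene px (339,243), (312,270), (351,273); top px (208,186), (180,207), (209,225)). The red blocks, at top px (210,132), (117,232), (120,263) and (170,296), are decoys. The fixture is at top px (350,210), with the red nut grip at (352,225). I'll confirm these in an enlarged crop.

```bash
python3 - <<'E'
import cv2, numpy as np
t=cv2.imread('pics/top0.png');s=cv2.imread('pics/scene0.png')
r=lambda a:cv2.resize(a,(400,300),interpolation=cv2.INTER_CUBIC)
o=np.vstack([np.hstack([r(t[160:250,150:270]),r(t[170:245,300:400])]),np.hstack([r(s[225:315,280:400]),r(s[155:230,175:275])])])
cv2.imwrite('pics/crop0.png',o)
from h import *
for n in('scene','top'):
    z=np.load(f'pics/{n}0.npz'); im=z['im'];W=wpts(n,im,z['d'],z['T'])
    hsv=cv2.cvtColor(im,cv2.COLOR_RGB2HSV)
    print(n)
    # stub tops by height on disc
    roi=(W[...,2]>68)&(W[...,2]<90)&(W[...,0]>450)&(W[...,1]>0)&(W[...,1]<450)
    k,l,st,c=cv2.connectedComponentsWithStats(roi.astype(np.uint8))
    for i in range(1,k):
        if st[i,4]>60:
            m=l==i; (cx,cy),sz,a=cv2.minAreaRect(W[m][:,:2].astype(np.float32)); print('obj',c[i].round(1),st[i,4],'rect',round(cx,1),round(cy,1),np.round(sz,1),round(a,1),'z',np.median(W[m][:,2]).round(1))
    for nm,mm in(('red',((hsv[...,0]<6)|(hsv[...,0]>174))&(hsv[...,1]>150)&(hsv[...,2]>90)),('blue',(hsv[...,0]>105)&(hsv[...,0]<125)&(hsv[...,1]>140)&(hsv[...,2]>60))):
        mm=mm&(W[...,0]>300)&(W[...,1]<0)&(W[...,1]>-350)&(W[...,2]<120)
        k,l,st,c=cv2.connectedComponentsWithStats(mm.astype(np.uint8))
        for i in range(1,k):
            if st[i,4]>12:
                P=W[l==i]; top=P[P[:,2]>P[:,2].max()-8]; (cx,cy),sz,a=cv2.minAreaRect(top[:,:2].astype(np.float32))
                print(nm,c[i].round(1),st[i,4],P.min(0).round(),P.max(0).round(),'rect',round(cx,1),round(cy,1),np.round(sz,1),round(a,1))
E
```

```text
scene
obj [338.5 242.5] 196 rect 483.3 219.2 [45.3 50.9] 51.6 z 76.7
obj [310. 269.] 218 rect 614.0 219.6 [53.2 41.7] 79.4 z 76.8
obj [350.4 273. ] 228 rect 545.2 315.7 [55.3 43.4] 64.8 z 76.3
red [235.5 174.1] 86 [ 406. -292.   -9.] [ 507. -230.   67.] rect 475.5 -239.2 [15.9 43.6] 82.2
blue [208.9 199.1] 254 [ 558. -350.    7.] [ 626. -151.   31.] rect 596.7 -251.9 [199.7  46.2] 83.7
top
obj [209.  185.3] 200 rect 607.7 220.8 [51.1 42.3] 81.7 z 79.2
obj [179.2 206.9] 196 rect 540.8 317.6 [51.  40.1] 63.9 z 78.3
obj [209.2 224.8] 201 rect 478.2 221.2 [42.2 49.8] 52.2 z 77.9
red [351.5 227. ] 27 [ 447. -240.   44.] [ 470. -228.   69.] rect 458.3 -234.8 [ 8.  21.6] 74.4
blue [351.8 188.4] 204 [ 553. -350.   12.] [ 621. -154.   30.] rect 587.3 -252.4 [195.7  43.1] 82.4
```

View pics/crop0.png

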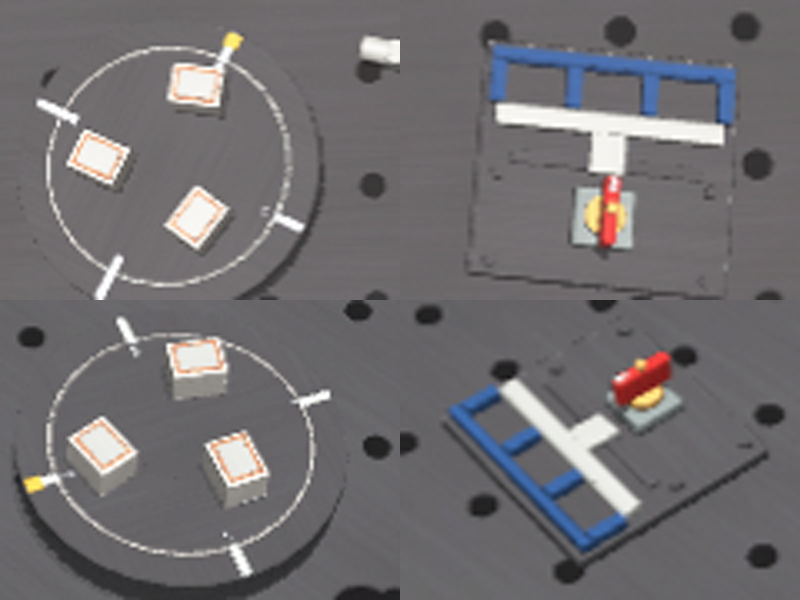

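Crop confirms it: the three bare stubs with a copper weld line are the ones meant (red ones excluded), and the nut's bar is nearly along world x. Next I'll fit the fixture's axes and the bar from both views.

```bash
cat > fx.py <<'E'
from h import *
import sys
def fixture(tag):
    for n in('top','scene'):
        z=np.load(f'pics/{n}{tag}.npz'); im=z['im'];T=z['T']; S=6
        big=cv2.resize(im,None,fx=S,fy=S,interpolation=cv2.INTER_CUBIC)
        up=lambda uv:(np.array(uv)+.5)/S-.5
        hsv=cv2.cvtColor(big,cv2.COLOR_RGB2HSV)
        blue=((hsv[...,0]>100)&(hsv[...,0]<128)&(hsv[...,1]>110)).astype(np.uint8)
        red=(((hsv[...,0]<8)|(hsv[...,0]>172))&(hsv[...,1]>120)&(hsv[...,2]>80)).astype(np.uint8)
        box=(slice(160*S,240*S),slice(310*S,395*S)) if n=='top' else (slice(155*S,225*S),slice(180*S,270*S))
        for nm,m,zz in(('blue',blue,22),('red',red,63)):
            q=np.zeros_like(m);q[box]=m[box]
            k,l,st,c=cv2.connectedComponentsWithStats(q); i=1+np.argmax(st[1:,4])
            cs,_=cv2.findContours((l==i).astype(np.uint8),cv2.RETR_EXTERNAL,cv2.CHAIN_APPROX_NONE)
            cn=max(cs,key=len).reshape(-1,2); X=onz(n,up(cn),zz,T)[:,:2].astype(np.float32)
            r=cv2.minAreaRect(X); print(n,nm,np.round(r[0],1),np.round(r[1],1),round(r[2],2)); print(cv2.boxPoints(r).round(1).tolist())
            if nm=='blue':
                # far (outer +x) edge line: for each y bin the max x
                b=np.array([(X[np.abs(X[:,1]-y)<2][:,0].max(),y) for y in np.arange(-340,-165,4)]); p=np.polyfit(b[:,1],b[:,0],1); res=b[:,0]-np.polyval(p,b[:,1]); ok=abs(res)<1.5; p=np.polyfit(b[ok,1],b[ok,0],1)
                print(' outer edge yaw deg',np.degrees(np.arctan2(-p[0],1)).round(2),'x at -250',np.polyval(p,-250).round(1),'std',res.std().round(2))
                mean=cv2.moments(cn); 
                k2,l2,s2,c2=cv2.connectedComponentsWithStats(cv2.dilate(q,None))
fixture(sys.argv[1])
E
python3 fx.py 0; python3 -c "
import rig
print([x for x in dir(rig) if x[0]!='_'], getattr(rig,'pinch_z',None))
from h import *
z=np.load('pics/top0.npz');print(camera_model('top').keys())"
```

```text
top blue [ 586.5 -254.3] [204.6  47. ] 81.93
[[548.9000244140625, -352.29998779296875], [595.5, -358.8999938964844], [624.2000122070312, -156.39999389648438], [577.5999755859375, -149.8000030517578]]
 outer edge yaw deg -7.99 x at -250 610.4 std 0.3
top red [ 457.2 -233.8] [14.1 29.5] 84.01
[[441.79998779296875, -239.3000030517578], [471.1000061035156, -242.39999389648438], [472.6000061035156, -228.3000030517578], [443.29998779296875, -225.3000030517578]]
scene blue [ 594.4 -253.4] [211.5  48.4] 81.94
[[555.5999755859375, -354.70001220703125], [603.5, -361.5], [633.0999755859375, -152.10000610351562], [585.2000122070312, -145.3000030517578]]
 outer edge yaw deg -7.95 x at -250 618.9 std 0.23
scene red [ 485.7 -230.4] [33.2 68. ] 84.03
[[450.20001220703125, -243.3000030517578], [517.7999877929688, -250.39999389648438], [521.2999877929688, -217.39999389648438], [453.6000061035156, -210.3000030517578]]
['PlanningError', 'camera_model', 'close_job', 'grab_frame', 'pinch_z', 'sense'] 18.700000000000003
dict_keys(['K', 'dist', 'camera_from_world'])
```

```bash
python3 - <<'E'
from h import *
f=lambda t,s:(np.array(tri(s,t)[0]).round(1),round(tri(s,t)[1],1))
print('dot',f((352,223.2),(235.2,171.2)))
# stub top centres from white masks, px
C={}
for n in('top','scene'):
    z=np.load(f'pics/{n}0.npz'); W=wpts(n,z['im'],z['d'],z['T'])
    m=(W[...,2]>73)&(W[...,2]<84)&(W[...,0]>420)&(W[...,0]<680)&(W[...,1]>150)&(W[...,1]<380)&(z['im'].min(2)>100)
    k,l,st,c=cv2.connectedComponentsWithStats(m.astype(np.uint8)); C[n]=[]
    for i in range(1,k):
        if st[i,4]>60: 
            uv=np.argwhere(l==i)[:,::-1]; r=cv2.minAreaRect(onz(n,uv,78)[:,:2].astype(np.float32)); C[n].append((c[i],r)); print(n,c[i].round(1),np.round(r[0],1),np.round(r[1],1),round(r[2],1))
for a in C['top']:
    b=min(C['scene'],key=lambda b:np.hypot(*(np.array(b[1][0])-a[1][0]))); print(f(a[0],b[0]))
# disc centre / marks from depth
z=np.load('pics/top0.npz');W=wpts('top',z['im'],z['d'],z['T']);m=(abs(W[...,2]-42)<6)&(W[...,1]>100)&(W[...,1]<420)&(W[...,0]>350)&(W[...,0]<720)
P=W[m][:,:2].astype(np.float32);print(cv2.minEnclosingCircle(P))
E
```

```text
dot (array([ 471.9, -240.6,   57.7]), np.float64(7.0))
top [208.9 185.3] [607.8 220.4] [50.  41.4] 79.4
top [179.2 206.6] [540.2 316.5] [50.3 40. ] 63.7
top [209.2 224.9] [477.8 220.6] [39.7 49.8] 52.3
scene [338.6 242.3] [485.3 221.2] [43.3 50. ] 51.6
scene [310.2 268.8] [616.2 221.7] [53.3 40.8] 80.9
scene [350.5 272.7] [546.8 316.3] [52.3 40.6] 60.3
(array([610.4, 219.6,  70.8]), np.float64(3.3))
(array([542.7, 316. ,  72.6]), np.float64(3.7))
(array([479.5, 219.8,  71. ]), np.float64(3.1))
((538.6243286132812, 253.81503295898438), 150.94586181640625)
```

{"api": "carry_out", "payload": {
  "slide": [
    [2.5,-5.5,0],
    [2.5,-5.5,0],
    [2.5,-5.5,0],
    [2,-5.5,0],
    [2,-5.5,0]
  ],
  "twist": [
    [0,0,1.2],
    [0,0,1.2],
    [0,0,1.2],
    [0,0,1.2],
    [0,0,1.2]
  ],
  "claw": [100,100,100,100,100],
  "newtons": 40
}}

```text
time: 0.72
ee_pos: [379.8, 344.0, 230.8]
tool_rot: [-3.141, -0.0, 2.845]
wrist_force: [1.0, 0.8, 0.2]
opening: 0.997
finger_force: 0.0
```

{"api": "carry_out", "payload": {
  "slide": [
    [2,-5.5,0],
    [1.5,-5.5,0],
    [1.5,-5.5,0],
    [1,-5.5,0],
    [1,-5.5,0]
  ],
  "twist": [
    [0,0,1.2],
    [0,0,1.2],
    [0,0,1.2],
    [0,0,1.2],
    [0,0,1.2]
  ],
  "claw": [100,100,100,100,100]
}}

```text
time: 1.35
ee_pos: [449.4, 69.2, 231.0]
tool_rot: [3.142, -0.0, 2.949]
wrist_force: [1.1, 0.7, 0.5]
opening: 0.994
finger_force: 0.0
```

{"api": "carry_out", "payload": {
  "slide": [
    [1,-5.5,0],
    [1,-5.5,0],
    [0,-5.5,0],
    [0,-5.5,0],
    [0,-5.5,0]
  ],
  "twist": [
    [0,0,1.2],
    [0,0,1.2],
    [0,0,1.2],
    [0,0,1.2],
    [0,0,0]
  ],
  "claw": [100,100,100,100,100]
}}

```text
time: 1.98
ee_pos: [469.1, -205.7, 230.9]
tool_rot: [3.141, -0.0, 3.032]
wrist_force: [0.2, 0.4, 0.1]
opening: 1.001
finger_force: 0.0
```

{"api": "carry_out", "payload": {
  "slide": [
    [0.3,-3.3,0],
    [0,0,-5],
    [0,0,-5],
    [0,0,-5],
    [0,0,-3.9]
  ],
  "twist": [
    [0,0,0],
    [0,0,0],
    [0,0,0],
    [0,0,0],
    [0,0,0]
  ],
  "claw": [100,100,100,60,60]
}}

```text
time: 2.6
ee_pos: [471.2, -236.4, 39.7]
tool_rot: [3.141, -0.002, 3.032]
wrist_force: [-0.6, -0.4, -0.7]
opening: 0.61
finger_force: 0.0
```

{"api": "carry_out", "payload": {
  "slide": [
    [0,0,0],
    [0,0,0],
    [0,0,0],
    [0,0,0],
    [0,0,0]
  ],
  "twist": [
    [0,0,0],
    [0,0,0],
    [0,0,0],
    [0,0,0],
    [0,0,0]
  ],
  "claw": [0,0,0,0,0],
  "newtons": 30
}}

```text
time: 3.22
ee_pos: [473.1, -239.1, 43.7]
tool_rot: [-3.138, 0.002, 3.031]
wrist_force: [-1.4, -7.0, -10.0]
opening: 0.133
finger_force: 33.0
```

{"api": "carry_out", "payload": {
  "slide": [
    [0,0,0],
    [0,0,0],
    [0,0,0]
  ],
  "twist": [
    [0,0,0],
    [0,0,0],
    [0,0,0]
  ],
  "claw": [0,0,0]
}}

```text
time: 3.6
ee_pos: [473.1, -239.1, 43.6]
tool_rot: [-3.138, 0.002, 3.031]
wrist_force: [-0.9, -6.9, -8.8]
opening: 0.137
finger_force: 33.0
```

```bash
python3 - <<'E'
from h import *
a,_=look('top','top1');b,_=look('scene','scene1')
r=lambda a:cv2.resize(a[:,:,::-1],(400,300),interpolation=cv2.INTER_CUBIC)
cv2.imwrite('pics/c1.png',np.hstack([r(a[165:255,290:410]),r(b[120:225,160:300])]))
s=sense();print(s['qpos'].round(3),s['ft_torque'].round(2),s['wrist_force'].round(1))
E
```

```text
[-0.514  0.185  2.08  -0.003  0.872 -1.972] [-0.92  0.27 -0.47] [-0.4 -7.4 -9.5]
```

View pics/c1.png

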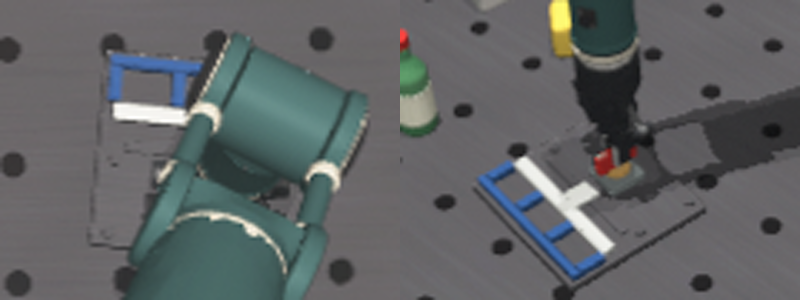

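Bar gripped (11.6 mm measured against 12 given). Turning clockwise.

{"api": "carry_out", "payload": {
  "slide": [
    [0,-0.05,0],
    [0,-0.05,0],
    [0,0,0],
    [0,0,0],
    [0,0,0]
  ],
  "twist": [
    [0,0,-4],
    [0,0,-8],
    [0,0,-8],
    [0,0,-8],
    [0,0,-8]
  ],
  "claw": [0,0,0,0,0],
  "newtons": 50
}}

```text
time: 4.32
ee_pos: [473.7, -238.1, 43.7]
tool_rot: [3.14, 0.002, 2.399]
wrist_force: [2.1, 1.1, -8.4]
opening: 0.122
finger_force: 50.4
```

{"api": "carry_out", "payload": {
  "slide": [
    [0,0,0],
    [0,0,0],
    [0,0,0],
    [0,0,0],
    [0,0,0]
  ],
  "twist": [
    [0,0,-10],
    [0,0,-10],
    [0,0,-10],
    [0,0,-10],
    [0,0,-10]
  ],
  "claw": [0,0,0,0,0]
}}

```text
time: 4.95
ee_pos: [475.3, -237.6, 43.7]
tool_rot: [3.136, -0.0, 1.525]
wrist_force: [7.0, 4.8, -11.4]
opening: 0.13
finger_force: 50.0
```

```bash
python3 - <<'E'
from h import *
s=sense();print(s['qpos'].round(3),s['ft_torque'].round(2),s['wrist_force'].round(1),s['ee_pos'].round(1))
E
```

```text
[-0.512  0.186  2.079  0.004  0.871 -0.469] [ 0.6  -1.37  0.16] [  7.    4.8 -11.4] [ 475.3 -237.6   43.7]
```

{"api": "carry_out", "payload": {
  "slide": [
    [0.1,0,0],
    [0.1,0,0],
    [0,0,0],
    [0,0,0],
    [0,0,0]
  ],
  "twist": [
    [0,0,-10],
    [0,0,-10],
    [0,0,-10],
    [0,0,-10],
    [0,0,-10]
  ],
  "claw": [0,0,0,0,0]
}}

```text
time: 5.58
ee_pos: [476.8, -238.5, 43.7]
tool_rot: [3.137, -0.003, 0.653]
wrist_force: [5.8, 0.3, -12.4]
opening: 0.124
finger_force: 49.9
```

{"api": "carry_out", "payload": {
  "slide": [
    [0,0,0],
    [0,0,0],
    [0,0,0],
    [0,0,0],
    [0,0,0]
  ],
  "twist": [
    [0,0,-10],
    [0,0,-10],
    [0,0,-10],
    [0,0,-10],
    [0,0,-10]
  ],
  "claw": [0,0,0,0,0]
}}

```text
time: 6.2
ee_pos: [477.3, -240.1, 43.8]
tool_rot: [3.138, -0.007, -0.219]
wrist_force: [5.7, -6.6, -15.1]
opening: 0.131
finger_force: 49.5
```

{"api": "carry_out", "payload": {
  "slide": [
    [0,0,0],
    [0,0,0],
    [0,0,0],
    [0,0,0],
    [0,0,0]
  ],
  "twist": [
    [0,0,-10],
    [0,0,-10],
    [0,0,-10],
    [0,0,-10],
    [0,0,-10]
  ],
  "claw": [0,0,0,0,0]
}}

```text
time: 6.82
ee_pos: [476.1, -241.5, 43.8]
tool_rot: [-3.141, -0.008, -1.091]
wrist_force: [1.3, -11.1, -12.4]
opening: 0.128
finger_force: 49.8
```

```bash
python3 - <<'E'
from h import *
s=sense();print(s['qpos'].round(3),s['ft_torque'].round(2),s['wrist_force'].round(1),s['ee_pos'].round(1))
E
```

```text
[-0.513  0.19   2.075 -0.005  0.87   2.151] [-1.86  0.05  0.16] [  1.3 -11.1 -12.4] [ 476.1 -241.5   43.8]
```

{"api": "carry_out", "payload": {
  "slide": [
    [0,0,0],
    [0,0,0],
    [0,0,0],
    [0,0,0]
  ],
  "twist": [
    [0,0,-9],
    [0,0,-8],
    [0,0,0],
    [0,0,0]
  ],
  "claw": [0,0,0,0]
}}

```text
time: 7.32
ee_pos: [475.5, -241.6, 43.8]
tool_rot: [-3.14, -0.007, -1.382]
wrist_force: [0.5, -12.6, -11.5]
opening: 0.124
finger_force: 49.9
```

```bash
python3 - <<'E'
from h import *
s=sense();print(s['qpos'].round(3),s['ft_torque'].round(2),s['wrist_force'].round(1),s['ee_pos'].round(1))
D=np.array([[3.031,473.1,-239.1],[2.399,473.7,-238.1],[1.525,475.3,-237.6],[.653,476.8,-238.5],[-.219,477.3,-240.1],[-1.091,476.1,-241.5]])
A=[];b=[]
for y,px,py in D:
    c,q=np.cos(y),np.sin(y); A+=[[1,0,c,-q],[0,1,q,c]]; b+=[px,py]
r=np.linalg.lstsq(np.array(A),np.array(b),rcond=None);print(r[0],r[1])
E
```

```text
[-0.514  0.19   2.075 -0.006  0.871  2.443] [-1.88  0.22 -0.08] [  0.5 -12.6 -11.5] [ 475.5 -241.6   43.8]
[ 4.75171866e+02 -2.39586713e+02  2.07683533e+00 -1.02786516e-01] [0.07309455]
```

{"api": "carry_out", "payload": {
  "slide": [
    [0,0,0],
    [0,0,0],
    [0,0,0],
    [0,0,4],
    [0,0,0]
  ],
  "twist": [
    [0,0,0],
    [0,0,0],
    [0,0,0],
    [0,0,0],
    [0,0,0]
  ],
  "claw": [60,60,60,60,60]
}}

```text
time: 7.95
ee_pos: [477.6, -239.4, 86.1]
tool_rot: [-3.136, -0.005, -1.383]
wrist_force: [-0.1, -0.3, -0.5]
opening: 0.603
finger_force: 0.0
```

{"api": "carry_out", "payload": {
  "slide": [
    [-0.24,0,0],
    [0,0,0],
    [0,0,0],
    [0,0,0],
    [0,0,0]
  ],
  "twist": [
    [0,0,10],
    [0,0,10],
    [0,0,10],
    [0,0,10],
    [0,0,10]
  ],
  "claw": [60,60,60,60,60]
}}

```text
time: 8.57
ee_pos: [471.9, -237.6, 81.7]
tool_rot: [-3.141, 0.001, -0.505]
wrist_force: [-0.2, 0.7, -0.3]
opening: 0.601
finger_force: 0.0
```

{"api": "carry_out", "payload": {
  "slide": [
    [0,0,0],
    [0,0,0],
    [0,0,0],
    [0,0,0],
    [0,0,0]
  ],
  "twist": [
    [0,0,10],
    [0,0,10],
    [0,0,10],
    [0,0,10],
    [0,0,10]
  ],
  "claw": [60,60,60,60,60]
}}

```text
time: 9.2
ee_pos: [471.9, -237.6, 81.7]
tool_rot: [-3.141, 0.0, 0.368]
wrist_force: [0.2, -0.0, -1.0]
opening: 0.599
finger_force: 0.0
```

{"api": "carry_out", "payload": {
  "slide": [
    [0,0,0],
    [0,0,0],
    [0,0,0],
    [0,0,0],
    [0,0,0]
  ],
  "twist": [
    [0,0,10],
    [0,0,10],
    [0,0,10],
    [0,0,10],
    [0,0,10]
  ],
  "claw": [60,60,60,60,60]
}}

```text
time: 9.82
ee_pos: [471.9, -237.6, 81.7]
tool_rot: [-3.141, -0.0, 1.24]
wrist_force: [-1.0, -0.2, 0.2]
opening: 0.601
finger_force: 0.0
```

{"api": "carry_out", "payload": {
  "slide": [
    [0,0,0],
    [0,0,0],
    [0,0,0],
    [0,0,0],
    [0,0,0]
  ],
  "twist": [
    [0,0,10],
    [0,0,10],
    [0,0,10],
    [0,0,0],
    [0,0,0]
  ],
  "claw": [60,60,60,60,60]
}}

```text
time: 10.45
ee_pos: [472.1, -237.8, 82.0]
tool_rot: [-3.141, -0.0, 1.755]
wrist_force: [-0.7, 0.3, -0.7]
opening: 0.598
finger_force: 0.0
```

```bash
python3 - <<'E'
from h import *
s=sense();print(s['qpos'].round(3),s['wrist_force'].round(1),s['ee_pos'].round(1),s['tool_rot'].round(3))
E
```

```text
[-0.514  0.133  2.057  0.     0.952 -0.698] [-0.7  0.3 -0.7] [ 472.1 -237.8   82. ] [-3.141 -0.     1.755]
```

{"api": "carry_out", "payload": {
  "slide": [
    [0.31,-0.18,0],
    [0,0,-4],
    [0,0,0],
    [0,0,0],
    [0,0,0]
  ],
  "twist": [
    [0,0,0],
    [0,0,0],
    [0,0,0],
    [0,0,0],
    [0,0,0]
  ],
  "claw": [60,60,0,0,0]
}}

```text
time: 11.08
ee_pos: [475.4, -240.1, 43.2]
tool_rot: [3.142, 0.001, 1.758]
wrist_force: [-2.0, -0.0, -0.2]
opening: 0.125
finger_force: 49.8
```

{"api": "carry_out", "payload": {
  "slide": [
    [0,0,0],
    [0,0,0],
    [0,0,0]
  ],
  "twist": [
    [0,0,0],
    [0,0,-5],
    [0,0,-5]
  ],
  "claw": [0,0,0]
}}

```text
time: 11.45
ee_pos: [475.3, -240.2, 43.2]
tool_rot: [3.142, 0.001, 1.581]
wrist_force: [-3.7, -0.6, 2.3]
opening: 0.126
finger_force: 50.2
```

```bash
python3 - <<'E'
from h import *
s=sense();print(s['qpos'].round(3),s['wrist_force'].round(1),s['ft_torque'].round(2),s['effort'].round(2),s['ee_pos'].round(1),s['tool_rot'].round(3))
E
```

```text
[-5.140e-01  1.920e-01  2.074e+00 -1.000e-03  8.760e-01 -5.240e-01] [-3.7 -0.6  2.3] [-0.08  0.49  0.07] [  0.95 -39.5  -30.45   0.59  -0.92  -0.61] [ 475.3 -240.2   43.2] [3.142e+00 1.000e-03 1.581e+00]
```

{"api": "carry_out", "payload": {
  "slide": [
    [0,0,0],
    [0,0,0],
    [0,0,0]
  ],
  "twist": [
    [0,0,-5],
    [0,0,-5],
    [0,0,0]
  ],
  "claw": [0,0,0]
}}

```text
time: 11.82
ee_pos: [475.2, -240.2, 43.2]
tool_rot: [3.142, 0.001, 1.41]
wrist_force: [-5.3, -0.5, 5.6]
opening: 0.13
finger_force: 50.5
```

```bash
python3 - <<'E'
from h import *
s=sense();print(s['qpos'].round(3),s['wrist_force'].round(1),s['ft_torque'].round(2),s['effort'].round(2),s['ee_pos'].round(1),s['tool_rot'].round(3))
E
```

```text
[-5.140e-01  1.920e-01  2.074e+00 -1.000e-03  8.760e-01 -3.530e-01] [-5.3 -0.5  5.6] [-0.16  0.78 -0.12] [  1.64 -38.28 -30.11   0.7   -1.33   0.18] [ 475.2 -240.2   43.2] [3.142e+00 1.000e-03 1.410e+00]
```

{"api": "carry_out", "payload": {
  "slide": [
    [0,0,0],
    [0,0,0],
    [0,0,0]
  ],
  "twist": [
    [0,0,-4],
    [0,0,-4],
    [0,0,0]
  ],
  "claw": [0,0,0]
}}

```text
time: 12.2
ee_pos: [475.2, -240.2, 43.2]
tool_rot: [-3.142, 0.001, 1.271]
wrist_force: [-5.9, -1.3, 5.4]
opening: 0.122
finger_force: 50.7
```

```bash
python3 - <<'E'
from h import *
s=sense();print(s['qpos'].round(3),s['wrist_force'].round(1),s['ft_torque'].round(2),s['effort'].round(2),s['ee_pos'].round(1),s['tool_rot'].round(3))
E
```

```text
[-5.140e-01  1.920e-01  2.073e+00 -1.000e-03  8.760e-01 -2.140e-01] [-5.9 -1.3  5.4] [-0.1   0.79 -0.13] [  1.7  -38.05 -30.12   0.75  -1.46   0.06] [ 475.2 -240.2   43.2] [-3.142e+00  1.000e-03  1.271e+00]
```

{"api": "carry_out", "payload": {
  "slide": [
    [0,0,0],
    [0,0,0],
    [0,0,0]
  ],
  "twist": [
    [0,0,-3],
    [0,0,-2],
    [0,0,0]
  ],
  "claw": [0,0,0]
}}

```text
time: 12.58
ee_pos: [475.1, -240.2, 43.2]
tool_rot: [-3.141, 0.001, 1.184]
wrist_force: [-5.0, 0.3, 6.1]
opening: 0.128
finger_force: 50.7
```

```bash
python3 - <<'E'
from h import *
s=sense();print(s['qpos'].round(3),s['wrist_force'].round(1),s['ft_torque'].round(2),s['effort'].round(2),s['ee_pos'].round(1),s['tool_rot'].round(3))
E
```

```text
[-5.140e-01  1.920e-01  2.073e+00 -1.000e-03  8.760e-01 -1.270e-01] [-5.   0.3  6.1] [-0.14  0.89 -0.06] [ 1.670e+00 -3.800e+01 -3.016e+01  7.800e-01 -1.500e+00  1.000e-02] [ 475.1 -240.2   43.2] [-3.141e+00  1.000e-03  1.184e+00]
```

{"api": "carry_out", "payload": {
  "slide": [
    [0,0,0],
    [0,0,0],
    [0,0,0]
  ],
  "twist": [
    [0,0,-2],
    [0,0,-2],
    [0,0,0]
  ],
  "claw": [0,0,0]
}}

```text
time: 12.95
ee_pos: [475.1, -240.2, 43.2]
tool_rot: [-3.141, 0.001, 1.117]
wrist_force: [-5.0, 0.7, 5.5]
opening: 0.131
finger_force: 52.3
```

```bash
python3 - <<'E'
from h import *
s=sense();print(s['qpos'].round(3),s['wrist_force'].round(1),s['ft_torque'].round(2),s['effort'].round(2),s['ee_pos'].round(1),s['tool_rot'].round(3))
for n in('top','scene'): look(n,n+'2')
E
```

```text
[-5.140e-01  1.920e-01  2.074e+00 -2.000e-03  8.760e-01 -5.900e-02] [-5.   0.7  5.5] [-0.07  0.79  0.8 ] [  0.48 -37.97 -30.17   1.22  -1.53   0.89] [ 475.1 -240.2   43.2] [-3.141e+00  1.000e-03  1.117e+00]
```

Stop felt at the backed-off end (torque 0.8 N m). Releasing, moving to mid-bench and looking again.

{"api": "carry_out", "payload": {
  "slide": [
    [0,0,0],
    [0,0,0],
    [0,0,0],
    [0,0,5],
    [0,0,5]
  ],
  "twist": [
    [0,0,0],
    [0,0,0],
    [0,0,0],
    [0,0,0],
    [0,0,0]
  ],
  "claw": [70,70,100,100,100]
}}

```text
time: 13.68
ee_pos: [474.8, -239.4, 142.5]
tool_rot: [-3.14, -0.0, 1.112]
wrist_force: [0.9, -0.3, -0.2]
opening: 0.996
finger_force: 0.0
```

{"api": "carry_out", "payload": {
  "slide": [
    [0,5,1],
    [0,5,0],
    [0,5,0],
    [0,5,0],
    [0,5,0]
  ],
  "twist": [
    [0,0,10],
    [0,0,10],
    [0,0,10],
    [0,0,10],
    [0,0,10]
  ],
  "claw": [100,100,100,100,100]
}}

```text
time: 14.3
ee_pos: [475.4, 11.8, 152.5]
tool_rot: [3.14, 0.0, 1.99]
wrist_force: [1.0, -0.5, 1.0]
opening: 1.001
finger_force: 0.0
```

```bash
cat > st.py <<'E'
from h import *
def stubs(tag,lo=68,x=(400,700),y=(90,420),zt=78):
    R={}
    for n in('top','scene'):
        im,d=look(n,n+tag); W=wpts(n,im,d)
        m=(W[...,2]>lo)&(W[...,2]<zt+9)&(W[...,0]>x[0])&(W[...,0]<x[1])&(W[...,1]>y[0])&(W[...,1]<y[1])&(im.min(2)>95)
        k,l,s,c=cv2.connectedComponentsWithStats(m.astype(np.uint8)); R[n]=[]
        for i in range(1,k):
            if s[i,4]>60:
                q=cv2.minAreaRect(onz(n,np.argwhere(l==i)[:,::-1],zt)[:,:2].astype(np.float32)); a=q[2] if q[1][0]>q[1][1] else q[2]+90
                R[n].append(q[0]); print(n,'px',c[i].round(0),'xy',np.round(q[0],1),'size',np.round(sorted(q[1]),1),'long dir',round(a,1))
    for p in R['top']:
        q=[b for b in R['scene'] if np.hypot(b[0]-p[0],b[1]-p[1])<20]
        if q: print('mean',np.mean([p,q[0]],0).round(1))
if __name__=='__main__':
    import sys; stubs(sys.argv[1])
    s=sense(); print(s['time'],s['ee_pos'].round(1),s['tool_rot'].round(3),s['qpos'].round(2))
E
python3 st.py 3; python3 fx.py 3
```

```text
top px [209. 185.] xy [607.1 220.4] size [42.9 50.6] long dir 80.1
top px [179. 207.] xy [539.6 316. ] size [40.6 51.8] long dir 63.6
top px [209. 225.] xy [477.2 219.9] size [42.1 49.5] long dir 141.4
scene px [338. 243.] xy [486.4 222.7] size [47.5 51.5] long dir 143.8
scene px [310. 269.] xy [617.3 221.9] size [43.1 54. ] long dir 81.0
scene px [350. 273.] xy [549.1 316.5] size [44.8 54.6] long dir 65.3
mean [612.2 221.2]
mean [544.4 316.3]
mean [481.8 221.3]
14.4 [475.1  14.1 152.3] [ 3.140e+00 -2.000e-03  1.992e+00] [-0.02 -0.05  2.1   0.    1.09 -0.45]
top blue [ 586.5 -254.4] [204.6  47.7] 82.07
[[548.7000122070312, -352.3999938964844], [596.0, -358.8999938964844], [624.2000122070312, -156.3000030517578], [577.0, -149.8000030517578]]
 outer edge yaw deg -7.97 x at -250 610.4 std 0.28
top red [ 471.3 -236.3] [57.8 16.8] 66.56
[[452.1000061035156, -259.5], [467.5, -266.20001220703125], [490.5, -213.10000610351562], [475.1000061035156, -206.5]]
scene blue [ 594.1 -253.4] [211.3  48.8] 82.18
[[555.5, -354.70001220703125], [603.9000244140625, -361.3999938964844], [632.5999755859375, -152.0], [584.2999877929688, -145.39999389648438]]
 outer edge yaw deg -7.93 x at -250 618.9 std 0.21
scene red [ 486.3 -230.2] [79. 17.] 63.43
[[461.0, -261.79998779296875], [476.20001220703125, -269.3999938964844], [511.5, -198.6999969482422], [496.3999938964844, -191.10000610351562]]
```

{"api": "carry_out", "payload": {
  "slide": [
    [1.4,6,0],
    [1.4,6,0],
    [1.4,6,0],
    [1.4,6,0],
    [1.3,6,0]
  ],
  "twist": [
    [0,0,8],
    [0,0,8],
    [0,0,8],
    [0,0,8],
    [0,0,7.6]
  ],
  "claw": [100,100,100,100,100]
}}

```text
time: 15.02
ee_pos: [545.3, 311.5, 152.2]
tool_rot: [3.141, 0.001, 2.679]
wrist_force: [0.6, 0.5, 0.1]
opening: 0.999
finger_force: 0.0
```

{"api": "carry_out", "payload": {
  "slide": [
    [0,0,0],
    [0,0,-5],
    [0,0,-4.5],
    [0,0,0],
    [0,0,0]
  ],
  "twist": [
    [0,0,0],
    [0,0,0],
    [0,0,0],
    [0,0,0],
    [0,0,0]
  ],
  "claw": [100,100,100,70,60],
  "newtons": 20
}}

```text
time: 15.65
ee_pos: [545.4, 309.7, 58.7]
tool_rot: [3.14, 0.001, 2.674]
wrist_force: [0.6, -0.3, -0.6]
opening: 0.612
finger_force: 0.0
```

{"api": "carry_out", "payload": {
  "slide": [
    [0,0,0],
    [0,0,0],
    [0,0,0],
    [0,0,0]
  ],
  "twist": [
    [0,0,0],
    [0,0,0],
    [0,0,0],
    [0,0,0]
  ],
  "claw": [50,40,40,40]
}}

```text
time: 16.15
ee_pos: [545.5, 310.6, 59.1]
tool_rot: [3.14, 0.002, 2.676]
wrist_force: [-0.4, -1.3, 6.6]
opening: 0.581
finger_force: 25.1
```

{"api": "carry_out", "payload": {
  "slide": [
    [0,0,0],
    [0,0,0],
    [0,0,0],
    [0,0,-0.2],
    [0,0,0]
  ],
  "twist": [
    [0,0,0],
    [0,0,0],
    [0,0,0],
    [0,0,-5],
    [0,0,-10]
  ],
  "claw": [100,100,100,100,100]
}}

```text
time: 16.77
ee_pos: [543.9, 310.1, 54.7]
tool_rot: [-3.141, -0.0, 2.409]
wrist_force: [0.5, 0.0, -0.6]
opening: 0.999
finger_force: 0.0
```

{"api": "carry_out", "payload": {
  "slide": [
    [0,0,0],
    [0,0,0],
    [0,0,0],
    [0,0,0],
    [0,0,0]
  ],
  "twist": [
    [0,0,-10],
    [0,0,-10],
    [0,0,-10],
    [0,0,-10],
    [0,0,-10]
  ],
  "claw": [100,100,100,100,100]
}}

```text
time: 17.4
ee_pos: [544.1, 310.1, 54.9]
tool_rot: [-3.141, 0.0, 1.536]
wrist_force: [0.5, -0.4, -0.9]
opening: 0.997
finger_force: 0.0
```

{"api": "carry_out", "payload": {
  "slide": [
    [0,0,0],
    [0,0,0],
    [0,0,0],
    [0,0,0],
    [0,0,0]
  ],
  "twist": [
    [0,0,-10],
    [0,0,-10],
    [0,0,-5],
    [0,0,0],
    [0,0,0]
  ],
  "claw": [100,100,100,70,60]
}}

```text
time: 18.02
ee_pos: [544.2, 310.2, 55.1]
tool_rot: [-3.141, 0.0, 1.107]
wrist_force: [0.1, 0.1, -0.3]
opening: 0.607
finger_force: 0.0
```

{"api": "carry_out", "payload": {
  "slide": [
    [0,0,0],
    [0,0,0],
    [0,0,0],
    [0,0,0],
    [0,0,0]
  ],
  "twist": [
    [0,0,0],
    [0,0,0],
    [0,0,0],
    [0,0,0],
    [0,0,0]
  ],
  "claw": [40,30,30,30,30],
  "newtons": 40
}}

```text
time: 18.65
ee_pos: [544.4, 310.3, 55.4]
tool_rot: [3.141, -0.0, 1.105]
wrist_force: [0.6, 0.1, 0.5]
opening: 0.457
finger_force: 42.0
```

Stub A gripped across its 40 mm sides (38.9 mm measured). Lifting and carrying it to the farthest pocket.

{"api": "carry_out", "payload": {
  "slide": [
    [0,0,2],
    [0,0,4],
    [0,0,4],
    [0,-5,0],
    [0,-5,0]
  ],
  "twist": [
    [0,0,0],
    [0,0,0],
    [0,0,0],
    [0,0,2],
    [0,0,2]
  ],
  "claw": [30,30,30,30,30]
}}

```text
time: 19.27
ee_pos: [544.7, 209.7, 157.5]
tool_rot: [3.139, -0.001, 1.178]
wrist_force: [1.6, -0.4, -2.4]
opening: 0.463
finger_force: 41.7
```

{"api": "carry_out", "payload": {
  "slide": [
    [0.5,-5,0],
    [0.5,-5,0],
    [0.5,-5,0],
    [0.5,-5,0],
    [0.6,-5,0]
  ],
  "twist": [
    [0,0,2],
    [0,0,2],
    [0,0,2],
    [0,0,2],
    [0,0,2]
  ],
  "claw": [30,30,30,30,30]
}}

```text
time: 19.9
ee_pos: [570.1, -41.5, 156.4]
tool_rot: [3.141, -0.0, 1.351]
wrist_force: [0.8, -1.0, -1.7]
opening: 0.452
finger_force: 41.7
```

{"api": "carry_out", "payload": {
  "slide": [
    [0,-5,0],
    [0,-5,0],
    [0,-5,0],
    [0,-5,0],
    [0,-5,0]
  ],
  "twist": [
    [0,0,2],
    [0,0,2],
    [0,0,0.7],
    [0,0,0],
    [0,0,0]
  ],
  "claw": [30,30,30,30,30]
}}

```text
time: 20.52
ee_pos: [570.0, -291.4, 156.3]
tool_rot: [3.141, 0.0, 1.431]
wrist_force: [0.8, 0.0, -2.4]
opening: 0.462
finger_force: 41.7
```

{"api": "carry_out", "payload": {
  "slide": [
    [0,-2.8,0],
    [0,0,-4],
    [0,0,0],
    [0,0,0]
  ],
  "twist": [
    [0,0,0],
    [0,0,0],
    [0,0,0],
    [0,0,0]
  ],
  "claw": [30,30,30,30]
}}

```text
time: 21.02
ee_pos: [570.5, -317.2, 116.0]
tool_rot: [-3.141, -0.0, 1.432]
wrist_force: [0.4, -0.5, -1.1]
opening: 0.461
finger_force: 41.7
```

```bash
python3 - <<'E'
from h import *
a,_=look('top','top4');b,_=look('scene','scene4')
r=lambda a:cv2.resize(a[:,:,::-1],(400,300),interpolation=cv2.INTER_CUBIC)
cv2.imwrite('pics/c4.png',np.hstack([r(a[165:255,290:410]),r(b[120:225,140:280])]))
s=sense();print(s['qpos'].round(3),s['ee_pos'].round(1),s['tool_rot'].round(3),s['wrist_force'].round(1),s['ft_torque'].round(2))
E
```

```text
[-0.546  0.312  1.762  0.     1.065 -0.407] [ 571.5 -317.7  117.2] [3.139e+00 1.000e-03 1.432e+00] [ 0.7  0.6 -1.4] [-0.05 -0.01 -0.  ]
```

View pics/c4.png

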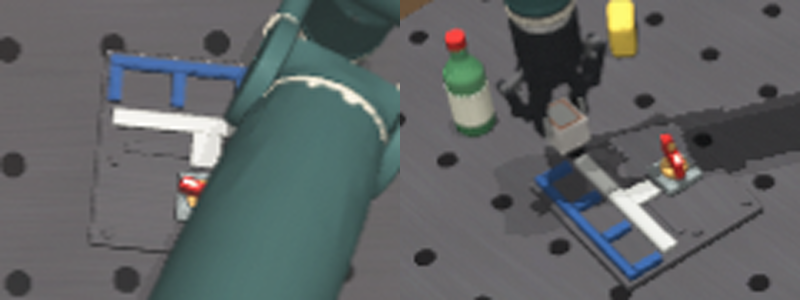

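{"api": "carry_out", "payload": {
  "slide": [
    [-0.1,-0.06,-3],
    [0,0,-3],
    [0,0,-1.6],
    [0,0,0],
    [0,0,0]
  ],
  "twist": [
    [0,0,0],
    [0,0,0],
    [0,0,0],
    [0,0,0],
    [0,0,0]
  ],
  "claw": [30,30,30,30,30]
}}

```text
time: 21.75
ee_pos: [570.5, -319.0, 40.9]
tool_rot: [3.139, 0.001, 1.432]
wrist_force: [0.2, -0.4, -2.4]
opening: 0.457
finger_force: 41.7
```

```bash
cat > s.py <<'E'
from h import *
s=sense();print(s['time'],s['ee_pos'].round(1),s['tool_rot'].round(3),s['wrist_force'].round(1),s['ft_torque'].round(2),round(s['opening'],3))
E
python3 s.py
```

```text
21.75 [ 570.5 -319.    40.9] [3.139e+00 1.000e-03 1.432e+00] [ 0.2 -0.4 -2.4] [-0.04  0.03 -0.07] 0.457
```

{"api": "carry_out", "payload": {
  "slide": [
    [0,0.05,-0.3],
    [0,0,-0.3],
    [0,0,0]
  ],
  "twist": [
    [0,0,0],
    [0,0,0],
    [0,0,0]
  ],
  "claw": [30,30,30]
}}

```text
time: 22.12
ee_pos: [569.5, -318.3, 33.5]
tool_rot: [3.141, 0.001, 1.432]
wrist_force: [0.5, -1.8, -2.9]
opening: 0.459
finger_force: 41.8
```

{"api": "carry_out", "payload": {
  "slide": [
    [0,0,-0.2],
    [0,0,0]
  ],
  "twist": [
    [0,0,0],
    [0,0,0]
  ],
  "claw": [30,30]
}}

```text
time: 22.38
ee_pos: [569.4, -318.3, 31.3]
tool_rot: [3.141, 0.0, 1.432]
wrist_force: [0.3, -1.9, -3.0]
opening: 0.459
finger_force: 41.8
```

{"api": "carry_out", "payload": {
  "slide": [
    [0,0,-0.2],
    [0,0,0]
  ],
  "twist": [
    [0,0,0],
    [0,0,0]
  ],
  "claw": [30,30]
}}

```text
time: 22.62
ee_pos: [569.4, -318.3, 29.2]
tool_rot: [3.141, 0.0, 1.432]
wrist_force: [0.0, -2.8, -1.7]
opening: 0.455
finger_force: 41.9
```

```bash
python3 s.py
```

```text
22.625 [ 569.4 -318.3   29.2] [3.141 0.    1.432] [ 0.  -2.8 -1.7] [-0.53 -0.11 -0.02] 0.455
```

{"api": "carry_out", "payload": {
  "slide": [
    [0,-0.04,-0.2],
    [0,0,0]
  ],
  "twist": [
    [0,0,0],
    [0,0,0]
  ],
  "claw": [30,30]
}}

```text
time: 22.88
ee_pos: [569.2, -318.3, 27.0]
tool_rot: [-3.141, -0.0, 1.432]
wrist_force: [0.8, -2.0, -1.8]
opening: 0.458
finger_force: 41.8
```

{"api": "carry_out", "payload": {
  "slide": [
    [0,0,-0.2],
    [0,0,0]
  ],
  "twist": [
    [0,0,0],
    [0,0,0]
  ],
  "claw": [30,30]
}}

```text
time: 23.12
ee_pos: [569.4, -318.3, 25.4]
tool_rot: [3.142, -0.0, 1.432]
wrist_force: [-0.1, -1.4, 0.3]
opening: 0.463
finger_force: 42.0
```

{"api": "carry_out", "payload": {
  "slide": [
    [0,0,-0.1],
    [0,0,0]
  ],
  "twist": [
    [0,0,0],
    [0,0,0]
  ],
  "claw": [30,30]
}}

```text
time: 23.38
ee_pos: [569.3, -318.3, 25.4]
tool_rot: [-3.141, -0.0, 1.432]
wrist_force: [-1.9, -0.4, 6.0]
opening: 0.456
finger_force: 42.7
```

```bash
python3 s.py
```

```text
23.375 [ 569.3 -318.3   25.4] [-3.141 -0.     1.432] [-1.9 -0.4  6. ] [-0.05  0.53 -0.02] 0.456
```

Stub A is home: TCP 25.4 mm, exactly as predicted, with 6 N floor contact. Releasing, then looking again for the next stub.

{"api": "carry_out", "payload": {
  "slide": [
    [0,0,0],
    [0,0,0],
    [0,0,0],
    [0,0,4],
    [0,0,5]
  ],
  "twist": [
    [0,0,0],
    [0,0,0],
    [0,0,0],
    [0,0,0],
    [0,0,0]
  ],
  "claw": [55,70,75,75,100]
}}

```text
time: 24.0
ee_pos: [567.9, -317.3, 113.0]
tool_rot: [-3.137, -0.002, 1.432]
wrist_force: [1.3, -0.3, 0.4]
opening: 0.935
finger_force: 0.0
```

{"api": "carry_out", "payload": {
  "slide": [
    [0,5,3],
    [0,6,0],
    [-1,6,0],
    [-2,6,0],
    [-3,6,0]
  ],
  "twist": [
    [0,0,10],
    [0,0,10],
    [0,0,10],
    [0,0,10],
    [0,0,10]
  ],
  "claw": [100,100,100,100,100]
}}

```text
time: 24.62
ee_pos: [511.2, -31.1, 144.4]
tool_rot: [3.141, 0.0, 2.31]
wrist_force: [-1.1, 1.0, -0.1]
opening: 1.0
finger_force: 0.0
```

```bash
python3 st.py 5; python3 -c "
from st import *
stubs('5b',38,(500,650),(-370,-130),48)"
```

```text
top px [209. 185.] xy [606.9 218.1] size [41.4 53.3] long dir 79.4
top px [209. 225.] xy [476.7 220.8] size [42.3 50.3] long dir 141.2
scene px [339. 243.] xy [486.2 222.5] size [46.2 51.6] long dir 140.2
scene px [310. 269.] xy [617.2 221. ] size [43.  54.1] long dir 80.9
mean [612.  219.6]
mean [481.4 221.6]
24.725 [508.  -28.5 143.3] [-3.14  -0.004  2.311] [-0.11  0.03  2.04  0.    1.07 -0.85]
top px [373. 194.] xy [ 565.5 -314.1] size [43.7 49.8] long dir 85.2
scene px [200. 179.] xy [ 577.2 -313.8] size [42.6 58.3] long dir 82.6
mean [ 571.3 -313.9]
```

{"api": "carry_out", "payload": {
  "slide": [
    [2.1,5,0],
    [2,5,0],
    [2,5,0],
    [2.2,5,0],
    [2,4.4,0]
  ],
  "twist": [
    [0,0,8],
    [0,0,8],
    [0,0,8],
    [0,0,8],
    [0,0,5.6]
  ],
  "claw": [100,100,100,100,100]
}}

```text
time: 25.45
ee_pos: [617.0, 211.3, 144.2]
tool_rot: [3.141, 0.001, 2.961]
wrist_force: [0.6, -0.4, 0.8]
opening: 1.001
finger_force: 0.0
```

{"api": "carry_out", "payload": {
  "slide": [
    [0,0,0],
    [0,0,-4.6],
    [0,0,-4],
    [0,0,0],
    [0,0,0]
  ],
  "twist": [
    [0,0,0],
    [0,0,0],
    [0,0,0],
    [0,0,0],
    [0,0,0]
  ],
  "claw": [100,100,100,70,60],
  "newtons": 20
}}

```text
time: 26.08
ee_pos: [615.8, 210.0, 59.4]
tool_rot: [3.141, 0.001, 2.958]
wrist_force: [-0.2, -1.3, -1.2]
opening: 0.613
finger_force: 2.9
```

{"api": "carry_out", "payload": {
  "slide": [
    [0,0,0],
    [0,0,0],
    [0,0,0],
    [0,0,0]
  ],
  "twist": [
    [0,0,0],
    [0,0,0],
    [0,0,0],
    [0,0,0]
  ],
  "claw": [50,40,40,40]
}}

```text
time: 26.58
ee_pos: [615.5, 211.2, 59.6]
tool_rot: [3.141, 0.002, 2.961]
wrist_force: [-0.2, 0.3, 2.4]
opening: 0.602
finger_force: 21.2
```

```bash
python3 s.py
```

```text
26.575 [615.5 211.2  59.6] [3.141e+00 2.000e-03 2.961e+00] [-0.2  0.3  2.4] [-0.09 -0.02  0.07] 0.602
```

{"api": "carry_out", "payload": {
  "slide": [
    [0,0,0],
    [0,0,0],
    [0,0,0],
    [-0.3,0,-0.2],
    [0,0,0]
  ],
  "twist": [
    [0,0,0],
    [0,0,0],
    [0,0,0],
    [0,0,-5],
    [0,0,-10]
  ],
  "claw": [100,100,100,100,100]
}}

```text
time: 27.2
ee_pos: [611.1, 210.8, 55.8]
tool_rot: [-3.141, -0.001, 2.694]
wrist_force: [-0.5, -0.4, -0.1]
opening: 1.0
finger_force: 0.0
```

{"api": "carry_out", "payload": {
  "slide": [
    [0,0,0],
    [0,0,0],
    [0,0,0],
    [0,0,0],
    [0,0,0]
  ],
  "twist": [
    [0,0,-10],
    [0,0,-10],
    [0,0,-10],
    [0,0,-10],
    [0,0,-10]
  ],
  "claw": [100,100,100,100,100]
}}

```text
time: 27.82
ee_pos: [611.5, 210.8, 56.1]
tool_rot: [-3.141, 0.0, 1.82]
wrist_force: [-0.5, -0.2, 0.2]
opening: 1.001
finger_force: 0.0
```

{"api": "carry_out", "payload": {
  "slide": [
    [0,0,0],
    [0,0,0],
    [0,0,0],
    [0,0,0],
    [0,0,0]
  ],
  "twist": [
    [0,0,-10],
    [0,0,-10],
    [0,0,-5],
    [0,0,0],
    [0,0,0]
  ],
  "claw": [100,100,100,70,60]
}}

```text
time: 28.45
ee_pos: [611.5, 210.9, 56.2]
tool_rot: [-3.141, 0.0, 1.391]
wrist_force: [1.1, 0.2, 0.2]
opening: 0.609
finger_force: 0.0
```

{"api": "carry_out", "payload": {
  "slide": [
    [0,0,0],
    [0,0,0],
    [0,0,0],
    [0,0,0],
    [0,0,0]
  ],
  "twist": [
    [0,0,0],
    [0,0,0],
    [0,0,0],
    [0,0,0],
    [0,0,0]
  ],
  "claw": [40,30,30,30,30],
  "newtons": 40
}}

```text
time: 29.08
ee_pos: [611.8, 211.0, 56.5]
tool_rot: [3.141, -0.0, 1.39]
wrist_force: [-0.3, 0.7, 2.0]
opening: 0.468
finger_force: 40.5
```

```bash
python3 s.py
```

```text
29.075 [611.8 211.   56.5] [ 3.141 -0.     1.39 ] [-0.3  0.7  2. ] [ 0.12  0.09 -0.  ] 0.468
```

{"api": "carry_out", "payload": {
  "slide": [
    [0,0,2],
    [0,0,4],
    [0,0,4],
    [0,-5,0],
    [0,-5,0]
  ],
  "twist": [
    [0,0,0],
    [0,0,0],
    [0,0,0],
    [0,0,1.2],
    [0,0,1.2]
  ],
  "claw": [30,30,30,30,30]
}}

```text
time: 29.7
ee_pos: [612.0, 110.3, 158.3]
tool_rot: [3.139, -0.0, 1.434]
wrist_force: [-0.1, 0.8, -1.9]
opening: 0.461
finger_force: 40.1
```

{"api": "carry_out", "payload": {
  "slide": [
    [-0.5,-5,0],
    [-0.5,-5,0],
    [-1,-5,0],
    [-0.8,-5,0],
    [-0.5,-5,0]
  ],
  "twist": [
    [0,0,0],
    [0,0,0],
    [0,0,0],
    [0,0,0],
    [0,0,0]
  ],
  "claw": [30,30,30,30,30]
}}

```text
time: 30.32
ee_pos: [577.8, -140.7, 157.1]
tool_rot: [3.141, 0.0, 1.432]
wrist_force: [-0.4, -0.5, -1.7]
opening: 0.46
finger_force: 40.1
```

{"api": "carry_out", "payload": {
  "slide": [
    [0,-5,0],
    [0,-4,0],
    [0,-2.6,-4],
    [0,0,-4],
    [0,0,0]
  ],
  "twist": [
    [0,0,0],
    [0,0,0],
    [0,0,0],
    [0,0,0],
    [0,0,0]
  ],
  "claw": [30,30,30,30,30]
}}

```text
time: 30.95
ee_pos: [574.7, -253.9, 72.5]
tool_rot: [-3.133, -0.003, 1.431]
wrist_force: [0.2, 0.4, -2.0]
opening: 0.463
finger_force: 40.5
```

{"api": "carry_out", "payload": {
  "slide": [
    [0,0,-2],
    [0,0,0],
    [0,0,0]
  ],
  "twist": [
    [0,0,0],
    [0,0,0],
    [0,0,0]
  ],
  "claw": [30,30,30]
}}

```text
time: 31.32
ee_pos: [579.4, -255.1, 57.4]
tool_rot: [3.14, 0.001, 1.432]
wrist_force: [0.5, 0.8, -2.4]
opening: 0.46
finger_force: 40.5
```

```bash
python3 s.py
```

```text
31.325 [ 579.4 -255.1   57.4] [3.140e+00 1.000e-03 1.432e+00] [ 0.5  0.8 -2.4] [-0.04 -0.04 -0.01] 0.46
```

{"api": "carry_out", "payload": {
  "slide": [
    [-0.05,0,-1],
    [0,0,-0.9],
    [0,0,0],
    [0,0,0]
  ],
  "twist": [
    [0,0,0],
    [0,0,0],
    [0,0,0],
    [0,0,0]
  ],
  "claw": [30,30,30,30]
}}

```text
time: 31.82
ee_pos: [577.8, -255.0, 37.0]
tool_rot: [-3.141, -0.0, 1.432]
wrist_force: [-1.4, -0.3, -2.0]
opening: 0.462
finger_force: 40.5
```

{"api": "carry_out", "payload": {
  "slide": [
    [0,0,-0.2],
    [0,0,0]
  ],
  "twist": [
    [0,0,0],
    [0,0,0]
  ],
  "claw": [30,30]
}}

```text
time: 32.08
ee_pos: [578.2, -255.5, 36.0]
tool_rot: [3.141, 0.0, 1.432]
wrist_force: [-1.9, -1.0, 3.2]
opening: 0.462
finger_force: 40.7
```

{"api": "carry_out", "payload": {
  "slide": [
    [0,0,-0.2],
    [0,0,0]
  ],
  "twist": [
    [0,0,0],
    [0,0,0]
  ],
  "claw": [30,30]
}}

```text
time: 32.33
ee_pos: [578.6, -255.9, 33.5]
tool_rot: [3.14, 0.001, 1.432]
wrist_force: [-0.3, -3.0, -1.1]
opening: 0.459
finger_force: 41.4
```

```bash
python3 s.py
```

```text
32.325 [ 578.6 -255.9   33.5] [3.140e+00 1.000e-03 1.432e+00] [-0.3 -3.  -1.1] [-0.53 -0.03 -0.  ] 0.459
```

{"api": "carry_out", "payload": {
  "slide": [
    [0,-0.08,-0.2],
    [0,0,0]
  ],
  "twist": [
    [0,0,0],
    [0,0,0]
  ],
  "claw": [30,30]
}}

```text
time: 32.58
ee_pos: [577.9, -255.8, 30.6]
tool_rot: [-3.141, -0.0, 1.432]
wrist_force: [1.3, -2.0, -2.4]
opening: 0.457
finger_force: 41.1
```

{"api": "carry_out", "payload": {
  "slide": [
    [0,0,-0.2],
    [0,0,-0.2],
    [0,0,0]
  ],
  "twist": [
    [0,0,0],
    [0,0,0],
    [0,0,0]
  ],
  "claw": [30,30,30]
}}

```text
time: 32.95
ee_pos: [578.0, -255.8, 26.8]
tool_rot: [-3.141, -0.0, 1.432]
wrist_force: [0.5, -2.3, -3.7]
opening: 0.459
finger_force: 41.1
```

{"api": "carry_out", "payload": {
  "slide": [
    [0,0,-0.2],
    [0,0,0]
  ],
  "twist": [
    [0,0,0],
    [0,0,0]
  ],
  "claw": [30,30]
}}

```text
time: 33.2
ee_pos: [578.1, -255.8, 26.6]
tool_rot: [-3.141, -0.0, 1.432]
wrist_force: [-2.8, -0.0, 7.1]
opening: 0.459
finger_force: 42.2
```

```bash
python3 s.py
```

```text
33.2 [ 578.1 -255.8   26.6] [-3.141 -0.     1.432] [-2.8 -0.   7.1] [-0.09  0.53 -0.09] 0.459
```

Stub B is home (26.6 against 26.5 predicted, 7 N). Going for the third.

{"api": "carry_out", "payload": {
  "slide": [
    [0,0,0],
    [0,0,0],
    [0,0,0],
    [0,0,4],
    [0,0,5]
  ],
  "twist": [
    [0,0,0],
    [0,0,0],
    [0,0,0],
    [0,0,0],
    [0,0,0]
  ],
  "claw": [55,70,75,75,100]
}}

```text
time: 33.83
ee_pos: [576.6, -255.1, 114.1]
tool_rot: [-3.137, -0.002, 1.432]
wrist_force: [0.6, -0.1, -0.7]
opening: 0.935
finger_force: 0.0
```

{"api": "carry_out", "payload": {
  "slide": [
    [-1,4.5,3],
    [-1,4.5,0],
    [-1,4.5,0],
    [-2,4.5,0],
    [-2,4.5,0]
  ],
  "twist": [
    [0,0,-6],
    [0,0,-6],
    [0,0,-6],
    [0,0,-6],
    [0,0,-6]
  ],
  "claw": [100,100,100,100,100]
}}

```text
time: 34.45
ee_pos: [507.4, -29.5, 145.2]
tool_rot: [-3.142, -0.0, 0.904]
wrist_force: [0.3, 0.5, 0.1]
opening: 1.001
finger_force: 0.0
```

```bash
python3 st.py 6; python3 -c "
from st import *
stubs('6b',38,(500,650),(-370,-130),48)"
```

```text
top px [205. 227.] xy [472.6 231.8] size [41.5 49.4] long dir 133.6
scene px [343. 244.] xy [481.7 234. ] size [45.1 49.7] long dir 132.3
mean [477.2 232.9]
34.55 [505.5 -27.4 144.6] [-3.139  0.     0.91 ] [-0.1   0.02  2.05  0.    1.08  0.56]
top px [353. 192.] xy [ 575.5 -251.8] size [41.2 49.8] long dir 86.1
top px [373. 194.] xy [ 566.4 -314.3] size [41.7 50. ] long dir 85.6
scene px [205. 185.] xy [ 581.7 -283.4] size [ 42.4 120.2] long dir 81.9
```

{"api": "carry_out", "payload": {
  "slide": [
    [-0.6,5,0],
    [-0.6,5,0],
    [-0.6,5,0],
    [-0.6,5,0],
    [-0.5,5.6,0]
  ],
  "twist": [
    [0,0,-2],
    [0,0,-2],
    [0,0,-2],
    [0,0,-2],
    [0,0,-1.1]
  ],
  "claw": [100,100,100,100,100]
}}

```text
time: 35.28
ee_pos: [480.4, 225.6, 145.5]
tool_rot: [3.141, -0.001, 0.747]
wrist_force: [0.9, 0.1, 0.8]
opening: 0.994
finger_force: 0.0
```

{"api": "carry_out", "payload": {
  "slide": [
    [0,0,0],
    [0,0,-4.6],
    [0,0,-4],
    [0,0,0],
    [0,0,0]
  ],
  "twist": [
    [0,0,0],
    [0,0,0],
    [0,0,0],
    [0,0,0],
    [0,0,0]
  ],
  "claw": [100,100,100,70,60],
  "newtons": 20
}}

```text
time: 35.9
ee_pos: [480.1, 224.4, 60.2]
tool_rot: [3.142, -0.0, 0.748]
wrist_force: [0.3, -0.0, -0.1]
opening: 0.617
finger_force: 0.0
```

{"api": "carry_out", "payload": {
  "slide": [
    [0,0,0],
    [0,0,0],
    [0,0,0],
    [0,0,0]
  ],
  "twist": [
    [0,0,0],
    [0,0,0],
    [0,0,0],
    [0,0,0]
  ],
  "claw": [50,40,40,40]
}}

```text
time: 36.4
ee_pos: [480.2, 225.5, 60.7]
tool_rot: [3.141, -0.002, 0.749]
wrist_force: [0.0, -1.4, 6.1]
opening: 0.582
finger_force: 22.2
```

```bash
python3 s.py
```

```text
36.4 [480.2 225.5  60.7] [ 3.141e+00 -2.000e-03  7.490e-01] [ 0.  -1.4  6.1] [-0.08  0.13 -0.07] 0.582
```

{"api": "carry_out", "payload": {
  "slide": [
    [0,0,0],
    [0,0,0],
    [0,0,0],
    [0,0,-0.25],
    [0,0,0]
  ],
  "twist": [
    [0,0,0],
    [0,0,0],
    [0,0,0],
    [0,0,5],
    [0,0,10]
  ],
  "claw": [100,100,100,100,100]
}}

```text
time: 37.02
ee_pos: [478.7, 224.9, 56.3]
tool_rot: [-3.141, 0.001, 1.016]
wrist_force: [0.2, -0.6, 0.2]
opening: 1.004
finger_force: 0.0
```

{"api": "carry_out", "payload": {
  "slide": [
    [0,0,0],
    [0,0,0],
    [0,0,0],
    [0,0,0],
    [0,0,0]
  ],
  "twist": [
    [0,0,10],
    [0,0,10],
    [0,0,10],
    [0,0,10],
    [0,0,10]
  ],
  "claw": [100,100,100,100,100]
}}

```text
time: 37.65
ee_pos: [478.9, 225.0, 56.5]
tool_rot: [-3.141, 0.0, 1.889]
wrist_force: [0.5, 0.8, -0.6]
opening: 0.998
finger_force: 0.0
```

{"api": "carry_out", "payload": {
  "slide": [
    [0,0,0],
    [0,0,0],
    [0,0,0],
    [0,0,0],
    [0,0,0]
  ],
  "twist": [
    [0,0,10],
    [0,0,10],
    [0,0,5],
    [0,0,0],
    [0,0,0]
  ],
  "claw": [100,100,100,70,60]
}}

```text
time: 38.28
ee_pos: [479.2, 225.2, 56.8]
tool_rot: [3.141, 0.0, 2.318]
wrist_force: [1.7, 1.0, 0.7]
opening: 0.614
finger_force: 0.1
```

{"api": "carry_out", "payload": {
  "slide": [
    [0,0,0],
    [0,0,0],
    [0,0,0],
    [0,0,0],
    [0,0,0]
  ],
  "twist": [
    [0,0,0],
    [0,0,0],
    [0,0,0],
    [0,0,0],
    [0,0,0]
  ],
  "claw": [40,30,30,30,30],
  "newtons": 40
}}

```text
time: 38.9
ee_pos: [480.2, 225.5, 57.6]
tool_rot: [3.139, 0.001, 2.32]
wrist_force: [2.0, 0.9, 4.5]
opening: 0.458
finger_force: 42.2
```

```bash
python3 s.py
```

```text
38.9 [480.2 225.5  57.6] [3.139e+00 1.000e-03 2.320e+00] [2.  0.9 4.5] [ 0.12 -0.42 -0.04] 0.458
```

{"api": "carry_out", "payload": {
  "slide": [
    [0,0,2],
    [0,0,4],
    [0,0,4],
    [2,-4,0],
    [2,-4,0]
  ],
  "twist": [
    [0,0,0],
    [0,0,0],
    [0,0,0],
    [0,0,-6],
    [0,0,-6]
  ],
  "claw": [30,30,30,30,30]
}}

```text
time: 39.52
ee_pos: [517.6, 144.3, 155.8]
tool_rot: [-3.138, -0.001, 2.109]
wrist_force: [-0.5, -0.2, -1.8]
opening: 0.462
finger_force: 41.4
```

{"api": "carry_out", "payload": {
  "slide": [
    [2,-4,0],
    [2,-4,0],
    [1,-5,0],
    [1,-5,0],
    [0.7,-5,0]
  ],
  "twist": [
    [0,0,-6],
    [0,0,-6],
    [0,0,-6],
    [0,0,-6],
    [0,0,-6]
  ],
  "claw": [30,30,30,30,30]
}}

```text
time: 40.15
ee_pos: [584.0, -86.1, 154.4]
tool_rot: [-3.136, -0.001, 1.583]
wrist_force: [0.1, 0.5, -2.2]
opening: 0.458
finger_force: 41.3
```

{"api": "carry_out", "payload": {
  "slide": [
    [0,-5,0],
    [0,-5,0],
    [0,-0.7,-4],
    [0,0,-4],
    [0,0,0]
  ],
  "twist": [
    [0,0,-6],
    [0,0,-2.9],
    [0,0,0],
    [0,0,0],
    [0,0,0]
  ],
  "claw": [30,30,30,30,30]
}}

```text
time: 40.78
ee_pos: [580.0, -190.0, 70.6]
tool_rot: [-3.128, -0.003, 1.431]
wrist_force: [-0.8, -0.2, -1.9]
opening: 0.461
finger_force: 41.3
```

{"api": "carry_out", "payload": {
  "slide": [
    [0,0,-2],
    [0,0,0],
    [0,0,0],
    [0,0,0]
  ],
  "twist": [
    [0,0,0],
    [0,0,0],
    [0,0,0],
    [0,0,0]
  ],
  "claw": [30,30,30,30]
}}

```text
time: 41.28
ee_pos: [587.1, -192.1, 58.1]
tool_rot: [3.139, 0.0, 1.432]
wrist_force: [-0.0, -0.3, -1.4]
opening: 0.46
finger_force: 41.3
```

```bash
python3 s.py
```

```text
41.275 [ 587.1 -192.1   58.1] [3.139 0.    1.432] [-0.  -0.3 -1.4] [ 0.02  0.04 -0.02] 0.46
```

{"api": "carry_out", "payload": {
  "slide": [
    [0.05,0.06,-1],
    [0,0,-0.9],
    [0,0,0],
    [0,0,0]
  ],
  "twist": [
    [0,0,0],
    [0,0,0],
    [0,0,0],
    [0,0,0]
  ],
  "claw": [30,30,30,30]
}}

```text
time: 41.78
ee_pos: [586.3, -191.3, 37.3]
tool_rot: [-3.141, -0.0, 1.432]
wrist_force: [0.5, 0.5, -1.6]
opening: 0.462
finger_force: 41.7
```

{"api": "carry_out", "payload": {
  "slide": [
    [0,0,-0.2],
    [0,0,0]
  ],
  "twist": [
    [0,0,0],
    [0,0,0]
  ],
  "claw": [30,30]
}}

```text
time: 42.02
ee_pos: [586.5, -191.3, 37.0]
tool_rot: [-3.141, -0.0, 1.431]
wrist_force: [-3.0, 1.8, 6.5]
opening: 0.463
finger_force: 42.7
```

{"api": "carry_out", "payload": {
  "slide": [
    [0,0,-0.2],
    [0,0,0]
  ],
  "twist": [
    [0,0,0],
    [0,0,0]
  ],
  "claw": [30,30]
}}

```text
time: 42.28
ee_pos: [586.7, -191.1, 36.5]
tool_rot: [-3.141, -0.0, 1.431]
wrist_force: [-6.5, 4.1, 15.3]
opening: 0.459
finger_force: 43.7
```

```bash
python3 s.py
```

```text
42.275 [ 586.7 -191.1   36.5] [-3.141 -0.     1.431] [-6.5  4.1 15.3] [ 0.4   1.18 -0.15] 0.459
```

{"api": "carry_out", "payload": {
  "slide": [
    [0,0.08,0.1],
    [0,0.04,0],
    [0,0,0]
  ],
  "twist": [
    [0,0,0],
    [0,0,0],
    [0,0,0]
  ],
  "claw": [30,30,30]
}}

```text
time: 42.65
ee_pos: [586.6, -190.9, 36.6]
tool_rot: [3.141, 0.001, 1.432]
wrist_force: [-5.1, -0.1, 9.1]
opening: 0.46
finger_force: 42.9
```

```bash
python3 s.py
```

```text
42.65 [ 586.6 -190.9   36.6] [3.141e+00 1.000e-03 1.432e+00] [-5.1 -0.1  9.1] [-0.3   0.82 -0.14] 0.46
```

{"api": "carry_out", "payload": {
  "slide": [
    [0,0.06,0],
    [0,0,0]
  ],
  "twist": [
    [0,0,0],
    [0,0,0]
  ],
  "claw": [30,30]
}}

```text
time: 42.9
ee_pos: [586.6, -190.8, 36.5]
tool_rot: [3.141, 0.002, 1.432]
wrist_force: [-4.4, -2.6, 8.3]
opening: 0.458
finger_force: 42.9
```

```bash
python3 s.py
```

```text
42.9 [ 586.6 -190.8   36.5] [3.141e+00 2.000e-03 1.432e+00] [-4.4 -2.6  8.3] [-0.63  0.76 -0.15] 0.458
```

{"api": "carry_out", "payload": {
  "slide": [
    [0,0.05,0.05],
    [0,0.05,0],
    [0,0,0]
  ],
  "twist": [
    [0,0,0],
    [0,0,0],
    [0,0,0]
  ],
  "claw": [30,30,30]
}}

```text
time: 43.28
ee_pos: [586.6, -188.8, 35.1]
tool_rot: [3.141, 0.0, 1.432]
wrist_force: [-0.0, -1.7, 0.2]
opening: 0.459
finger_force: 41.8
```

```bash
python3 s.py
```

```text
43.275 [ 586.6 -188.8   35.1] [3.141 0.    1.432] [-0.  -1.7  0.2] [-0.32  0.04 -0.07] 0.459
```

{"api": "carry_out", "payload": {
  "slide": [
    [0,0.05,0],
    [0,0.05,0],
    [0,0,0]
  ],
  "twist": [
    [0,0,0],
    [0,0,0],
    [0,0,0]
  ],
  "claw": [30,30,30]
}}

```text
time: 43.65
ee_pos: [586.7, -188.6, 35.2]
tool_rot: [3.141, 0.002, 1.432]
wrist_force: [-0.9, -6.3, -0.6]
opening: 0.459
finger_force: 41.7
```

```bash
python3 s.py
```

```text
43.65 [ 586.7 -188.6   35.2] [3.141e+00 2.000e-03 1.432e+00] [-0.9 -6.3 -0.6] [-1.09  0.1  -0.03] 0.459
```

{"api": "carry_out", "payload": {
  "slide": [
    [0,-0.1,0],
    [0,0,-0.2],
    [0,0,0]
  ],
  "twist": [
    [0,0,0],
    [0,0,0],
    [0,0,0]
  ],
  "claw": [30,30,30]
}}

```text
time: 44.02
ee_pos: [587.0, -188.8, 33.3]
tool_rot: [3.141, 0.0, 1.432]
wrist_force: [0.5, -4.1, -1.9]
opening: 0.456
finger_force: 41.8
```

{"api": "carry_out", "payload": {
  "slide": [
    [0,0,-0.2],
    [0,0,0]
  ],
  "twist": [
    [0,0,0],
    [0,0,0]
  ],
  "claw": [30,30]
}}

```text
time: 44.28
ee_pos: [587.0, -188.8, 31.3]
tool_rot: [3.141, 0.0, 1.432]
wrist_force: [0.9, -4.4, -1.0]
opening: 0.458
finger_force: 41.8
```

```bash
python3 s.py
```

```text
44.275 [ 587.  -188.8   31.3] [3.141 0.    1.432] [ 0.9 -4.4 -1. ] [-0.86 -0.21 -0.01] 0.458
```

{"api": "carry_out", "payload": {
  "slide": [
    [0,0,-0.2],
    [0,0,0]
  ],
  "twist": [
    [0,0,0],
    [0,0,0]
  ],
  "claw": [30,30]
}}

```text
time: 44.52
ee_pos: [586.9, -188.8, 29.3]
tool_rot: [3.141, 0.0, 1.432]
wrist_force: [1.3, -5.7, 0.1]
opening: 0.459
finger_force: 41.9
```

```bash
python3 s.py
```

```text
44.525 [ 586.9 -188.8   29.3] [3.141 0.    1.432] [ 1.3 -5.7  0.1] [-0.92 -0.26 -0.06] 0.459
```

{"api": "carry_out", "payload": {
  "slide": [
    [0,-0.08,-0.15],
    [0,0,-0.1],
    [0,0,0]
  ],
  "twist": [
    [0,0,0],
    [0,0,0],
    [0,0,0]
  ],
  "claw": [30,30,30]
}}

```text
time: 44.9
ee_pos: [586.8, -189.0, 27.6]
tool_rot: [3.142, -0.001, 1.431]
wrist_force: [-1.6, -2.4, 5.3]
opening: 0.457
finger_force: 42.7
```

{"api": "carry_out", "payload": {
  "slide": [
    [0,0,-0.1],
    [0,0,0]
  ],
  "twist": [
    [0,0,0],
    [0,0,0]
  ],
  "claw": [30,30]
}}

```text
time: 45.15
ee_pos: [586.8, -189.1, 27.6]
tool_rot: [-3.141, -0.001, 1.432]
wrist_force: [-4.2, -1.5, 10.9]
opening: 0.458
finger_force: 43.4
```

```bash
python3 s.py
```

```text
45.15 [ 586.8 -189.1   27.6] [-3.141e+00 -1.000e-03  1.432e+00] [-4.2 -1.5 10.9] [-0.    0.56  0.08] 0.458
```

Stub C is home (27.6 against 27.6 predicted, 11 N). Releasing, clearing the view and checking all three.

{"api": "carry_out", "payload": {
  "slide": [
    [0,0,0],
    [0,0,0],
    [0,0,0],
    [0,0,4],
    [0,0,5]
  ],
  "twist": [
    [0,0,0],
    [0,0,0],
    [0,0,0],
    [0,0,0],
    [0,0,0]
  ],
  "claw": [55,70,75,75,100]
}}

```text
time: 45.78
ee_pos: [584.8, -188.4, 114.4]
tool_rot: [-3.137, -0.001, 1.432]
wrist_force: [0.7, 0.1, -0.1]
opening: 0.936
finger_force: 0.0
```

{"api": "carry_out", "payload": {
  "slide": [
    [-2,4.5,1],
    [-2,4.5,0],
    [-2,4.5,0],
    [-3,4.5,0],
    [-2,4.5,0]
  ],
  "twist": [
    [0,0,-3],
    [0,0,-3],
    [0,0,-4],
    [0,0,-4],
    [0,0,-4]
  ],
  "claw": [100,100,100,100,100]
}}

```text
time: 46.4
ee_pos: [474.7, 37.1, 125.3]
tool_rot: [-3.14, 0.0, 1.115]
wrist_force: [0.2, -0.8, -0.1]
opening: 0.996
finger_force: 0.0
```

```bash
python3 s.py; python3 - <<'E'
from h import *
a,d=look('top','top7');b,e=look('scene','scene7')
r=lambda a:cv2.resize(a[:,:,::-1],(400,300),interpolation=cv2.INTER_CUBIC)
cv2.imwrite('pics/c7.png',np.hstack([r(a[170:245,300:400]),r(b[155:230,175:275])]))
W=wpts('top',a,d)
for c in((569.4,-317.5),(578.1,-255),(586.8,-189.1)):
    m=np.hypot(W[...,0]-c[0]+3,W[...,1]-c[1]-3)<14; P=W[m]; P=P[P[:,2]>35]
    A=np.c_[P[:,:2]-P[:,:2].mean(0),np.ones(len(P))]; k=np.linalg.lstsq(A,P[:,2],rcond=None)[0]; print(len(P),'z',k[2].round(1),'tilt deg',np.degrees(k[:2]).round(1))
E
python3 fx.py 7 | grep -A1 red
```

```text
46.4 [474.7  37.1 125.3] [-3.14   0.     1.115] [ 0.2 -0.8 -0.1] [ 0.02  0.01 -0.01] 0.996
55 z 48.4 tilt deg [ 2.3 -0.2]
52 z 47.3 tilt deg [-0.5  0.2]
56 z 48.3 tilt deg [ 0.7 -0.7]
top red [ 471.3 -236.3] [57.8 16.6] 66.24
[[452.1000061035156, -259.3999938964844], [467.29998779296875, -266.1000061035156], [490.6000061035156, -213.1999969482422], [475.3999938964844, -206.5]]
--
scene red [ 486.2 -230.3] [78.8 17. ] 63.43
[[461.0, -261.79998779296875], [476.20001220703125, -269.3999938964844], [511.3999938964844, -198.89999389648438], [496.29998779296875, -191.3000030517578]]
```

View pics/c7.png

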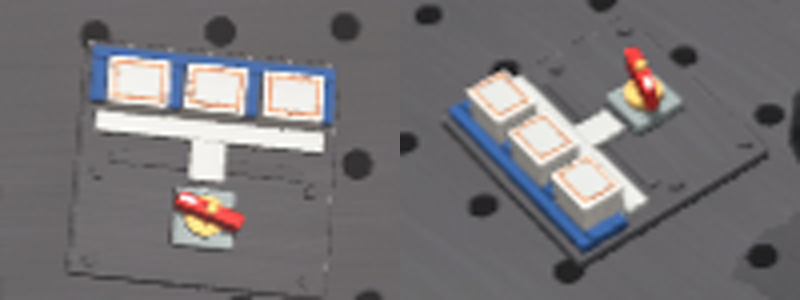

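All three stubs sit flat in their pockets (crop px (140,82), (218,88), (293,95); top faces at 47–48 mm against 48 expected). Now the nut, counter-clockwise.

{"api": "carry_out", "payload": {
  "slide": [
    [0,-5.5,0],
    [0,-5.5,0],
    [0,-5.5,0],
    [0,-5.5,0],
    [0,-5.5,0]
  ],
  "twist": [
    [0,0,0],
    [0,0,0],
    [0,0,0],
    [0,0,0],
    [0,0,0]
  ],
  "claw": [80,60,60,60,60]
}}

```text
time: 47.12
ee_pos: [476.3, -241.8, 125.7]
tool_rot: [3.141, -0.0, 1.117]
wrist_force: [1.0, 0.3, 1.3]
opening: 0.602
finger_force: 0.0
```

{"api": "carry_out", "payload": {
  "slide": [
    [0,0,0],
    [0,0,0],
    [0,0,0]
  ],
  "twist": [
    [0,0,0],
    [0,0,0],
    [0,0,0]
  ],
  "claw": [60,60,60]
}}

```text
time: 47.5
ee_pos: [476.3, -238.2, 125.4]
tool_rot: [-3.141, -0.0, 1.119]
wrist_force: [0.4, 0.4, -0.5]
opening: 0.603
finger_force: 0.0
```

```bash
python3 s.py
```

```text
47.5 [ 476.3 -238.2  125.4] [-3.141 -0.     1.119] [ 0.4  0.4 -0.5] [ 0.02 -0.01  0.01] 0.603
```

{"api": "carry_out", "payload": {
  "slide": [
    [-0.1,-0.14,-4],
    [0,0,-4.4],
    [0,0,0],
    [0,0,0],
    [0,0,0]
  ],
  "twist": [
    [0,0,0],
    [0,0,0],
    [0,0,0],
    [0,0,0],
    [0,0,0]
  ],
  "claw": [60,60,60,0,0],
  "newtons": 50
}}

```text
time: 48.12
ee_pos: [476.9, -241.0, 44.0]
tool_rot: [3.139, 0.0, 1.118]
wrist_force: [-15.6, 8.7, 12.0]
opening: 0.182
finger_force: 10.6
```

{"api": "carry_out", "payload": {
  "slide": [
    [0,0,0],
    [0,0,0],
    [0,0,0],
    [0,0,0],
    [0,0,0]
  ],
  "twist": [
    [0,0,0],
    [0,0,0],
    [0,0,5],
    [0,0,8],
    [0,0,8]
  ],
  "claw": [0,0,0,0,0]
}}

```text
time: 48.75
ee_pos: [475.2, -240.2, 44.0]
tool_rot: [-3.141, -0.001, 1.488]
wrist_force: [-5.1, 4.6, 8.6]
opening: 0.128
finger_force: 48.7
```

```bash
python3 s.py
```

```text
48.75 [ 475.2 -240.2   44. ] [-3.141e+00 -1.000e-03  1.488e+00] [-5.1  4.6  8.6] [ 0.63  0.92 -0.17] 0.128
```

{"api": "carry_out", "payload": {
  "slide": [
    [0,0,0],
    [0,0,0],
    [0,0,0],
    [0,0,0],
    [0,0,0]
  ],
  "twist": [
    [0,0,9],
    [0,0,9],
    [0,0,9],
    [0,0,9],
    [0,0,9]
  ],
  "claw": [0,0,0,0,0]
}}

```text
time: 49.38
ee_pos: [475.6, -240.1, 44.0]
tool_rot: [3.141, -0.001, 2.274]
wrist_force: [-4.3, 5.1, 6.5]
opening: 0.127
finger_force: 48.7
```

```bash
python3 s.py
```

```text
49.375 [ 475.6 -240.1   44. ] [ 3.141e+00 -1.000e-03  2.274e+00] [-4.3  5.1  6.5] [ 0.73  0.66 -0.09] 0.127
```

{"api": "carry_out", "payload": {
  "slide": [
    [0,0,0],
    [0,0,0],
    [0,0,0],
    [0,0,0],
    [0,0,0]
  ],
  "twist": [
    [0,0,8],
    [0,0,8],
    [0,0,8],
    [0,0,8],
    [0,0,0]
  ],
  "claw": [0,0,0,0,0]
}}

```text
time: 50.0
ee_pos: [475.7, -239.9, 44.0]
tool_rot: [3.14, -0.0, 2.829]
wrist_force: [-3.6, 5.6, 6.8]
opening: 0.129
finger_force: 48.8
```

```bash
python3 s.py
```

```text
50.0 [ 475.7 -239.9   44. ] [ 3.14  -0.     2.829] [-3.6  5.6  6.8] [0.97 0.53 0.04] 0.129
```

{"api": "carry_out", "payload": {
  "slide": [
    [0,0,0],
    [0,0,0],
    [0,0,0],
    [0,0,0],
    [0,0,0]
  ],
  "twist": [
    [0,0,8],
    [0,0,8],
    [0,0,8],
    [0,0,8],
    [0,0,0]
  ],
  "claw": [0,0,0,0,0]
}}

```text
time: 50.62
ee_pos: [475.7, -239.6, 44.0]
tool_rot: [3.14, 0.001, -2.896]
wrist_force: [-3.7, 6.5, 7.0]
opening: 0.128
finger_force: 48.9
```

```bash
python3 s.py; python3 -c "
from h import *
print(sense()['qpos'].round(2))"
```

```text
50.625 [ 475.7 -239.6   44. ] [ 3.140e+00  1.000e-03 -2.896e+00] [-3.7  6.5  7. ] [1.09 0.53 0.12] 0.128
[-0.51  0.19  2.07  0.    0.88 -2.33]
```

{"api": "carry_out", "payload": {
  "slide": [
    [0,0,0],
    [0,0,0],
    [0,0,0],
    [0,0,4],
    [0,0,0]
  ],
  "twist": [
    [0,0,0],
    [0,0,0],
    [0,0,0],
    [0,0,0],
    [0,0,-10]
  ],
  "claw": [60,60,60,60,60]
}}

```text
time: 51.25
ee_pos: [478.2, -242.4, 85.2]
tool_rot: [-3.138, 0.006, -3.076]
wrist_force: [-0.4, -0.4, 0.2]
opening: 0.601
finger_force: 0.0
```

{"api": "carry_out", "payload": {
  "slide": [
    [0,0,0],
    [0,0,0],
    [0,0,0],
    [0,0,0],
    [0,0,0]
  ],
  "twist": [
    [0,0,-10],
    [0,0,-10],
    [0,0,-10],
    [0,0,-10],
    [0,0,-10]
  ],
  "claw": [60,60,60,60,60]
}}

```text
time: 51.88
ee_pos: [475.6, -240.9, 81.8]
tool_rot: [-3.142, 0.0, 2.333]
wrist_force: [0.5, -0.3, 0.1]
opening: 0.6
finger_force: 0.0
```

{"api": "carry_out", "payload": {
  "slide": [
    [0,0,0],
    [0,0,0],
    [0,0,0],
    [0,0,0],
    [0,0,0]
  ],
  "twist": [
    [0,0,-10],
    [0,0,-10],
    [0,0,-10],
    [0,0,-10],
    [0,0,-10]
  ],
  "claw": [60,60,60,60,60]
}}

```text
time: 52.5
ee_pos: [475.6, -241.0, 81.8]
tool_rot: [3.141, 0.0, 1.461]
wrist_force: [0.0, -0.5, 0.3]
opening: 0.598
finger_force: 0.0
```

{"api": "carry_out", "payload": {
  "slide": [
    [0,0,0],
    [0,0,0],
    [0,0,0],
    [0,0,0],
    [0,0,0]
  ],
  "twist": [
    [0,0,-10],
    [0,0,-10],
    [0,0,-10],
    [0,0,-10],
    [0,0,-10]
  ],
  "claw": [60,60,60,60,60]
}}

```text
time: 53.12
ee_pos: [475.6, -240.9, 81.8]
tool_rot: [3.141, 0.0, 0.588]
wrist_force: [0.2, 0.3, -0.2]
opening: 0.598
finger_force: 0.0
```

{"api": "carry_out", "payload": {
  "slide": [
    [0,0,0],
    [0,0,0],
    [0,0,0],
    [0,0,0],
    [0,0,0]
  ],
  "twist": [
    [0,0,-10],
    [0,0,-10],
    [0,0,0],
    [0,0,0],
    [0,0,0]
  ],
  "claw": [60,60,60,60,60]
}}

```text
time: 53.75
ee_pos: [475.6, -240.8, 81.8]
tool_rot: [-3.142, 0.0, 0.246]
wrist_force: [0.2, 0.1, 0.2]
opening: 0.6
finger_force: 0.0
```

```bash
python3 s.py
```

```text
53.75 [ 475.6 -240.8   81.8] [-3.142  0.     0.246] [0.2 0.1 0.2] [-0.01 -0.01  0.01] 0.6
```

{"api": "carry_out", "payload": {
  "slide": [
    [0,0.1,-4],
    [0,0,0],
    [0,0,0],
    [0,0,0],
    [0,0,0]
  ],
  "twist": [
    [0,0,0],
    [0,0,0],
    [0,0,0],
    [0,0,0],
    [0,0,0]
  ],
  "claw": [60,60,0,0,0],
  "newtons": 50
}}

```text
time: 54.38
ee_pos: [476.4, -239.4, 43.4]
tool_rot: [-3.141, -0.002, 0.245]
wrist_force: [-1.4, 4.4, 6.6]
opening: 0.13
finger_force: 49.8
```

{"api": "carry_out", "payload": {
  "slide": [
    [0,0,0],
    [0,0,0],
    [0,0,0],
    [0,0,0],
    [0,0,0]
  ],
  "twist": [
    [0,0,0],
    [0,0,5],
    [0,0,8],
    [0,0,8],
    [0,0,8]
  ],
  "claw": [0,0,0,0,0]
}}

```text
time: 55.0
ee_pos: [476.2, -238.9, 43.4]
tool_rot: [-3.141, -0.002, 0.755]
wrist_force: [-2.5, 7.4, 7.8]
opening: 0.127
finger_force: 50.0
```

```bash
python3 s.py
```

```text
55.0 [ 476.2 -238.9   43.4] [-3.141e+00 -2.000e-03  7.550e-01] [-2.5  7.4  7.8] [ 1.03  0.28 -0.21] 0.127
```

{"api": "carry_out", "payload": {
  "slide": [
    [0,0,0],
    [0,0,0],
    [0,0,0],
    [0,0,0],
    [0,0,0]
  ],
  "twist": [
    [0,0,9],
    [0,0,9],
    [0,0,9],
    [0,0,9],
    [0,0,9]
  ],
  "claw": [0,0,0,0,0]
}}

```text
time: 55.62
ee_pos: [475.3, -238.4, 43.4]
tool_rot: [-3.141, -0.002, 1.541]
wrist_force: [-4.7, 7.0, 10.9]
opening: 0.126
finger_force: 50.4
```

{"api": "carry_out", "payload": {
  "slide": [
    [0,0,0],
    [0,0,0],
    [0,0,0]
  ],
  "twist": [
    [0,0,9],
    [0,0,0],
    [0,0,0]
  ],
  "claw": [0,0,0]
}}

```text
time: 56.0
ee_pos: [475.1, -238.4, 43.4]
tool_rot: [-3.141, -0.002, 1.693]
wrist_force: [-4.8, 7.2, 10.8]
opening: 0.127
finger_force: 50.5
```

```bash
python3 s.py
```

```text
56.0 [ 475.1 -238.4   43.4] [-3.141e+00 -2.000e-03  1.693e+00] [-4.8  7.2 10.8] [1.22 0.67 0.09] 0.127
```

{"api": "carry_out", "payload": {
  "slide": [
    [0,0,0],
    [0,0,0],
    [0,0,0],
    [0,0,5],
    [0,0,5]
  ],
  "twist": [
    [0,0,0],
    [0,0,0],
    [0,0,0],
    [0,0,0],
    [0,0,0]
  ],
  "claw": [60,60,60,60,80]
}}

```text
time: 56.62
ee_pos: [474.9, -239.5, 141.9]
tool_rot: [-3.14, -0.001, 1.693]
wrist_force: [0.2, 0.4, 0.0]
opening: 0.79
finger_force: 0.0
```

{"api": "carry_out", "payload": {
  "slide": [
    [0,5,2],
    [0,5,0],
    [0,5,0],
    [0,5,0],
    [0,5,0]
  ],
  "twist": [
    [0,0,0],
    [0,0,0],
    [0,0,0],
    [0,0,0],
    [0,0,0]
  ],
  "claw": [100,100,100,100,100]
}}

```text
time: 57.25
ee_pos: [475.6, 11.6, 162.0]
tool_rot: [3.141, 0.0, 1.693]
wrist_force: [1.0, -0.4, 0.4]
opening: 1.001
finger_force: 0.0
```

{"api": "carry_out", "payload": {
  "slide": [
    [0,0,0],
    [0,0,0]
  ],
  "twist": [
    [0,0,0],
    [0,0,0]
  ],
  "claw": [100,100]
}}

```text
time: 57.5
ee_pos: [475.6, 10.0, 161.7]
tool_rot: [-3.142, 0.001, 1.694]
wrist_force: [-0.3, -0.7, -0.4]
opening: 0.999
finger_force: 0.0
```

```bash
python3 - <<'E'
from h import *
a,d=look('top','top8');b,e=look('scene','scene8')
r=lambda a:cv2.resize(a[:,:,::-1],(400,300),interpolation=cv2.INTER_CUBIC)
cv2.imwrite('pics/c8.png',np.vstack([np.hstack([r(a[170:245,300:400]),r(b[155:230,175:275])]),np.hstack([r(a),r(b)])]))
W=wpts('top',a,d)
for c in((569.4,-317.5),(578.1,-255),(586.8,-189.1)):
    m=np.hypot(W[...,0]-c[0]+3,W[...,1]-c[1]-3)<14; P=W[m]; P=P[P[:,2]>35]
    A=np.c_[P[:,:2]-P[:,:2].mean(0),np.ones(len(P))]; k=np.linalg.lstsq(A,P[:,2],rcond=None)[0]; print(len(P),'z',k[2].round(1),'tilt deg',np.degrees(k[:2]).round(1))
E
python3 fx.py 8 | grep red; python3 s.py
```

```text
56 z 48.3 tilt deg [ 5.2 -2.5]
56 z 48.8 tilt deg [ 2.5 -1. ]
54 z 48.0 tilt deg [-1.8 -0.6]
top red [ 471.5 -236.3] [14.8 57.1] 6.42
scene red [ 486.7 -230.9] [29.8 70.7] 6.76
57.6 [475.7   9.2 161.7] [-3.141  0.     1.692] [ 0.2 -0.7  1. ] [-0.01  0.02  0.05] 1.0
```

View pics/c8.png

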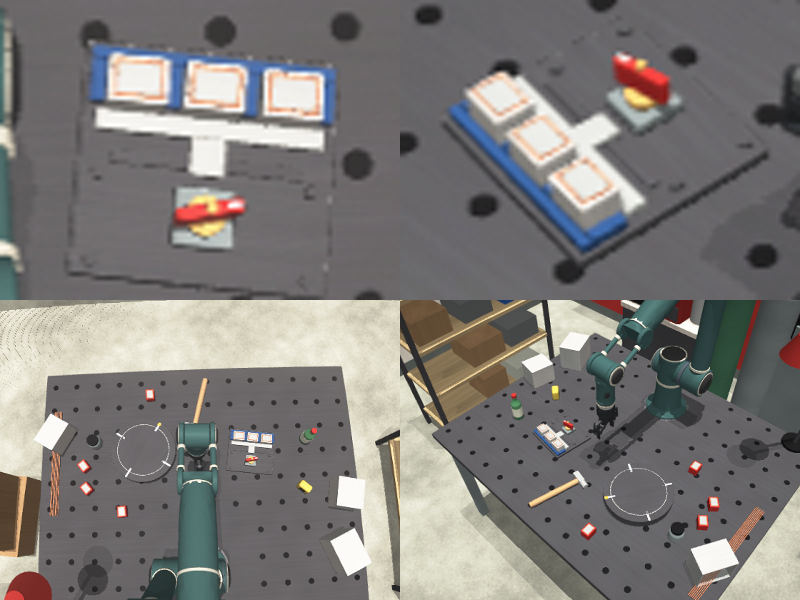

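The views show the three stubs in their pockets, the bar at its new angle and the bystanders unmoved. The tilt figures are noisy, so I'll average several depth frames before handing in.

```bash
python3 - <<'E'
from h import *
for n,o in(('top',(-3,3)),('scene',(6,3))):
    F=[grab_frame(n) for _ in range(10)]
    d=np.mean([f[1] for f in F],0); W=wpts(n,F[0][0],d)
    for c in((569.4,-317.5),(578.1,-255),(586.8,-189.1)):
        m=np.hypot(W[...,0]-c[0]-o[0],W[...,1]-c[1]-o[1])<15; P=W[m]; P=P[P[:,2]>38]
        A=np.c_[P[:,:2]-P[:,:2].mean(0),np.ones(len(P))]; k=np.linalg.lstsq(A,P[:,2],rcond=None)[0]; print(n,len(P),'z',k[2].round(1),'tilt deg',np.degrees(k[:2]).round(1))
E
```

```text
top 62 z 53.7 tilt deg [7.6 1. ]
top 61 z 50.4 tilt deg [-22.9 -17.9]
top 59 z 50.4 tilt deg [22.  -3.4]
scene 41 z 47.5 tilt deg [ 0.1 -0.9]
scene 44 z 47.7 tilt deg [-0.2 -0.3]
scene 47 z 54.0 tilt deg [-18.5  13.8]
```

```bash
python3 - <<'E'
from h import *
for n,o in(('top',(-3,3)),('scene',(6,3))):
    F=[grab_frame(n) for _ in range(11)]
    d=np.median([f[1] for f in F],0); W=wpts(n,F[0][0],d)
    for c in((569.4,-317.5),(578.1,-255),(586.8,-189.1)):
        m=np.hypot(W[...,0]-c[0]-o[0],W[...,1]-c[1]-o[1])<15; P=W[m]; P=P[abs(P[:,2]-48)<8]
        A=np.c_[P[:,:2]-P[:,:2].mean(0),np.ones(len(P))]; k=np.linalg.lstsq(A,P[:,2],rcond=None)[0]; print(n,len(P),'z',k[2].round(1),'tilt deg',np.degrees(k[:2]).round(1))
E
```

```text
top 63 z 48.5 tilt deg [0.2 1.3]
top 63 z 48.1 tilt deg [ 1.5 -1.4]
top 63 z 48.3 tilt deg [ 1.1 -0.7]
scene 43 z 47.6 tilt deg [-1.3  0. ]
scene 47 z 47.4 tilt deg [-1.7 -1.4]
scene 50 z 47.4 tilt deg [ 0.  -1.8]
```

All three are flat within the noise, at height 48 mm. Handing in.

```bash
python3 -c "
from rig import *
print(close_job())"
```

```text
the job is handed in; nothing more can be done
None
```

I backed the nut off to its stop, seated all three stubs flat in their own pockets, turned the nut back to about 1.3 rad by my count of the turns, left the bystanders alone and handed the job in at about 60 s; no verdict was returned.

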